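Pack a set of three tiles in the sample tray

TASK

Pack one set of three black tiles into the wooden sample tray: stand them on their short ends, face to face in a row against the tray's tall end wall, then slide the follower up until the three are held upright and snug, without crushing the row. Leave the fourth black tile and the two unpainted ones lying on the drying rack, and do not disturb the other things on the table.

Things in the scene. Friction and masses are not known exactly. Their poses are not given: they have to be found in the camera images.
- rack: low wooden drying rack, 246 x 270 mm, fixed; origin at the centre of its underside; x points away from the robot, give or take 0.15 rad. Three pairs of 10 mm slats run along x (at y = -100, 0, 100 mm, each slat 15 mm to either side), tops 30 mm above the table. Each pair carries two tiles lengthwise, overhanging the slats by 10 mm at each side. Bearers 8 mm high lie below, at x = -103 and 103 mm
- tile_a: one of four black-painted tile slabs, 90 x 60 mm and, being hand-cut, each of its own thickness between 10 and 15 mm, 90 to 190 g; lies flat on the drying rack at the start; origin at the centre of the slab, x along the 90 mm length, y along the 60 mm width, z through the thickness
- tile_b: one of four black-painted tile slabs, 90 x 60 mm and, being hand-cut, each of its own thickness between 10 and 15 mm, 90 to 190 g; lies flat on the drying rack at the start; origin at the centre of the slab, x along the 90 mm length, y along the 60 mm width, z through the thickness
- tile_c: one of four black-painted tile slabs, 90 x 60 mm and, being hand-cut, each of its own thickness between 10 and 15 mm, 90 to 190 g; lies flat on the drying rack at the start; origin at the centre of the slab, x along the 90 mm length, y along the 60 mm width, z through the thickness
- tile_d: one of four black-painted tile slabs, 90 x 60 mm and, being hand-cut, each of its own thickness between 10 and 15 mm, 90 to 190 g; lies flat on the drying rack at the start; origin at the centre of the slab, x along the 90 mm length, y along the 60 mm width, z through the thickness
- raw_a: unpainted terracotta-coloured tile, 90 x 60 x 12 mm, same axes as the black ones, lies flat on the drying rack; not to be packed
- raw_b: unpainted terracotta-coloured tile, 90 x 60 x 12 mm, same axes as the black ones, lies flat on the drying rack; not to be packed
- tray: plywood sample tray, fixed; origin at the centre of its underside; inside x -105 to 105 mm, 76 mm wide (y); floor 8 mm above the table. Side walls and the low end wall at -x rise 28 mm above the floor, 8 mm thick; the tall end wall at +x rises 84 mm above the floor, 10 mm thick. The tall +x end points towards the robot, give or take 0.2 rad
- tray_wall (a point): foot of the tall end wall's inner face, on the floor and on the centre line: x = +105 mm, z = 8 mm in the tray
- follower: sliding wooden follower in the tray: plate 70 mm wide, 50 high, 10 thick, a foot block and a brass fin behind it. Origin at the foot of the plate's front face, on the floor and centre line; x points to the tall wall, towards which it slides (friction 2 to 3 N; stays where left). Parked at the start 140 to 155 mm from the tall wall; stops 3 mm from it
- follower_grip (a point): grip point in the brass fin, 28 mm behind and 56 mm above follower; the fin is 14 mm thick (across the tray), 36 mm long (along it, from 10 to 46 mm behind the front face) and its top is 66 mm above the tray's floor (10 mm above this point)
- tub: open grey-blue stain tub, 100 x 100 x 115 mm; origin at the centre of its underside; bystander
- tape: roll of white tape lying flat, 90 mm across, 24 mm high; origin at the centre of its underside; bystander
- paint: upright black paint bottle, 36 mm across, 110 mm high; origin at the centre of its underside; bystander
- tissues: pale green tissue pack, 100 x 180 x 50 mm; origin at the centre of its underside; bystander

How it is judged (in metres and radians):
At the end, for the whole second after the job is handed in: Exactly three black tiles stand on end on the tray's floor, within 0.07 rad of upright and at rest, between the tall wall and the follower, with 4 mm slack in the row at most; every other tile, the tub, tape, bottle and tissues are within 30 mm of where they began ((((angle between the x axis of tile_b and the z axis of tray, either way round below 0.07 rad and x of tile_b in the frame of tray between 0.045 and 0.105 m and y of tile_b in the frame of tray between -0.02 and 0.02 m and z of tile_b in the frame of tray between 0.048 and 0.058 m and linear speed of tile_b below 0.02 m/s) and (angle between the x axis of tile_c and the z axis of tray, either way round below 0.07 rad and x of tile_c in the frame of tray between 0.045 and 0.105 m and y of tile_c in the frame of tray between -0.02 and 0.02 m and z of tile_c in the frame of tray between 0.048 and 0.058 m and linear speed of tile_c below 0.02 m/s) and (angle between the x axis of tile_d and the z axis of tray, either way round below 0.07 rad and x of tile_d in the frame of tray between 0.045 and 0.105 m and y of tile_d in the frame of tray between -0.02 and 0.02 m and z of tile_d in the frame of tray between 0.048 and 0.058 m and linear speed of tile_d below 0.02 m/s) and distance of tile_a from where it was at the start of the episode below 0.03 m and x of follower in the frame of tray above 0.062 m) or ((angle between the x axis of tile_a and the z axis of tray, either way round below 0.07 rad and x of tile_a in the frame of tray between 0.045 and 0.105 m and y of tile_a in the frame of tray between -0.02 and 0.02 m and z of tile_a in the frame of tray between 0.048 and 0.058 m and linear speed of tile_a below 0.02 m/s) and (angle between the x axis of tile_c and the z axis of tray, either way round below 0.07 rad and x of tile_c in the frame of tray between 0.045 and 0.105 m and y of tile_c in the frame of tray between -0.02 and 0.02 m and z of tile_c in the frame of tray between 0.048 and 0.058 m and linear speed of tile_c below 0.02 m/s) and (angle between the x axis of tile_d and the z axis of tray, either way round below 0.07 rad and x of tile_d in the frame of tray between 0.045 and 0.105 m and y of tile_d in the frame of tray between -0.02 and 0.02 m and z of tile_d in the frame of tray between 0.048 and 0.058 m and linear speed of tile_d below 0.02 m/s) and distance of tile_b from where it was at the start of the episode below 0.03 m and x of follower in the frame of tray above 0.0635 m) or ((angle between the x axis of tile_a and the z axis of tray, either way round below 0.07 rad and x of tile_a in the frame of tray between 0.045 and 0.105 m and y of tile_a in the frame of tray between -0.02 and 0.02 m and z of tile_a in the frame of tray between 0.048 and 0.058 m and linear speed of tile_a below 0.02 m/s) and (angle between the x axis of tile_b and the z axis of tray, either way round below 0.07 rad and x of tile_b in the frame of tray between 0.045 and 0.105 m and y of tile_b in the frame of tray between -0.02 and 0.02 m and z of tile_b in the frame of tray between 0.048 and 0.058 m and linear speed of tile_b below 0.02 m/s) and (angle between the x axis of tile_d and the z axis of tray, either way round below 0.07 rad and x of tile_d in the frame of tray between 0.045 and 0.105 m and y of tile_d in the frame of tray between -0.02 and 0.02 m and z of tile_d in the frame of tray between 0.048 and 0.058 m and linear speed of tile_d below 0.02 m/s) and distance of tile_c from where it was at the start of the episode below 0.03 m and x of follower in the frame of tray above 0.065 m) or ((angle between the x axis of tile_a and the z axis of tray, either way round below 0.07 rad and x of tile_a in the frame of tray between 0.045 and 0.105 m and y of tile_a in the frame of tray between -0.02 and 0.02 m and z of tile_a in the frame of tray between 0.048 and 0.058 m and linear speed of tile_a below 0.02 m/s) and (angle between the x axis of tile_b and the z axis of tray, either way round below 0.07 rad and x of tile_b in the frame of tray between 0.045 and 0.105 m and y of tile_b in the frame of tray between -0.02 and 0.02 m and z of tile_b in the frame of tray between 0.048 and 0.058 m and linear speed of tile_b below 0.02 m/s) and (angle between the x axis of tile_c and the z axis of tray, either way round below 0.07 rad and x of tile_c in the frame of tray between 0.045 and 0.105 m and y of tile_c in the frame of tray between -0.02 and 0.02 m and z of tile_c in the frame of tray between 0.048 and 0.058 m and linear speed of tile_c below 0.02 m/s) and distance of tile_d from where it was at the start of the episode below 0.03 m and x of follower in the frame of tray above 0.0665 m)) and distance of each of raw_a, raw_b, tub, tape, paint, tissues from where it was at the start of the episode below 0.03 m); the robot touches nothing.
It fails at once if the follower crushes the row (more than 60 N on a tile) (contact force between follower and tile_a above 60 N or contact force between follower and tile_b above 60 N or contact force between follower and tile_c above 60 N or contact force between follower and tile_d above 60 N).
It fails at once if an unpainted tile is moved more than 30 mm (distance of any of raw_a, raw_b from where it was at the start of the episode above 0.03 m).
It fails at once if a bystander is moved more than 30 mm (distance of any of tub, tape, paint, tissues from where it was at the start of the episode above 0.03 m).
It also fails if it takes over 72 s, if anything falls off the work surface, if the arm or the gripper's body presses on something with over 40 N, if the wrist force passes 120 N, or if a joint passes its speed limit or range.

ROBOT

A 6-joint arm with a two-finger parallel gripper is mounted at the origin on the work surface. World frame = base frame: x ahead of the robot, y to its left, z up, the work surface at z = 0. Lengths are in m, angles in degrees, forces in N, time in s.
With the tool pointing down it reaches from about 0.35 to 0.875 m from the base axis. Payload 4.2 kg.
Tool frame: the origin (TCP) lies on the centre line of the jaws, within the pads' length; the fingertips stand 19 mm ahead of it and the grasp point (between the pads) is the TCP; x points along the fingers, y is the direction in which the jaws open and shut, and the axes are right-handed (so a half turn about x gives the same grasp; the last joint's range is limited). The gripper opens to 87 mm and grips with 3 to 60 N. Pads are 19 mm wide; open, the fingers measure 117 mm over their backs; the gripper's body (75 mm by 190 mm) begins 51 mm behind the grasp point.
Start: joints at [91.994, 22.042, 0.453, 0, -68.411, -14.817], TCP at [0.139, 0.609, 0.242] pointing down, gripper open.
Joint ranges: [-179.83, 179.83], [-69.29, 118.12], [-61.27, 80.66], [-181.25, 117.63], [-171.15, -9.14], [-177.46, 177.46]. Speed limits (degrees/s): [159.86, 159.86, 180, 180, 180, 180].

INTERFACE

Orientations are given as a 3x3 rotation matrix whose columns are the frame's x, y, z axes.
In Python, from station import r, viewer, job, spotter gives the robot as it stands.
- The arm moves only by the tool play_rows, never from a script. Its argument "commands" is a list of rows, each an object of numbers: "fingers": the gripper command: -1 is fully open, 1 is shut, values between are in proportion; "tx", "ty", "tz": the shift along the tool's x, y, z normalised to -1 to 1, where 1 is 750 mm; "ax", "ay", "az": the turn, a rotation vector about the tool's x, y, z normalised to -1 to 1, where 1 is pi rad. In form: [{"fingers": .., "tx": .., "ty": .., "tz": .., "ax": .., "ay": .., "az": ..}, ...]. A call has 1 to 5 rows; each row is the pose to reach, as a shift and turn from the pose commanded when the call began, along the tool's axes at that moment, turning the shorter way round; what a row does not reach only later rows make up. A row lasts 1/12 s, in which the tool goes at most 41.7 mm and 7.16 degrees, less where a joint would pass 70% of its speed; a pose out of reach is approached as far as the arm can. A call with a number of a shift or a turn outside -1 to 1 is refused whole. A call with a gripper value outside its range is refused whole. The fingers move at their own pace and stop on an object; the grip force is fixed at half the most. Time passes only in rows, so rows that repeat a pose let the fingers close. It gives the time, the measured TCP pose, the force and the opening at its end, in the units of the state.
- r.sense(): the state, without advancing time (a new reading comes with each control period).
- viewer.capture(name): name is "side" or "top" or "wrist"; returns a dict with "image" (400x640x3 uint8, red, green, blue), "fx", "fy", "cx", "cy" (pixels), "dist" ([k1, k2, p1, p2, k3] as OpenCV has them; the pictures are not rectified), "R" (3x3) and "t" (3): a world point X has camera coordinates R X + t; the wrist camera has in their place "mount" (4x4, takes a point from camera to tool coordinates, whose origin is the TCP and whose axes are the tool frame's). Camera axes: x right, y down, z forward; pixel columns grow to the right and rows downward; lengths in m; the calibration is good to about 2 mm. A picture is of the moment at which its call begins: read the wrist's pose just before it. There is no depth.
- job.finish_job(): hands the job in, once; it reports no verdict.
Trained networks look in a picture, given as the dict that the camera call returned (one of the last four; its "shot" number tells which), for a name from the list of things; names that differ only in an ending like _2 or _b are one class to them, and where a whole thing is asked for, a point or a joint stands for the part that bears it (a point fixed in the world has none). Each returns a list of dicts, best first, with "score" (0 to 1); they miss things now and then, are a little off and sometimes report something else, mostly with a low value. They report only what shows in the picture. A call takes as long as a camera call.
- spotter.find_in(name, picture): "uv" ([column, row] in pixels, amid what is visible of it).
- spotter.silhouettes(name, picture): "region" (400x640 bool, what is visible of it) and "uv" ([column, row] in pixels, amid what is visible of it).
The state is a dict: "time_s": time; "joints": joint angles; "joint_velocities": joint speeds; "effort": joint torques, N m; "tcp_pos": TCP position; "ee_rot": TCP orientation; "wrist_force": force on the tool from outside, world axes, zero at the start; "moment": the same for the moment, N m; "gripper_width": opening from 0.0 (shut) to 1.0 (fully open).
Only numpy, scipy, OpenCV 4.12 (cv2) and the standard library are available. Lean on these libraries where they do the work, as an engineer would, in place of code of your own. Each camera call takes 0.05 s, during which the arm holds its last target. There are 200 camera calls.

## Working session

There is one attempt and no reset: what is moved stays moved. The work goes in short steps, Python scripts to look and compute and a tool call to move; the robot and the scene stay as the last step left them, time stands still between calls to the robot, and variables do not carry over. Pictures are saved under pics/ and viewed, about 8 in all and at most 12, crops included, and the job is handed in when it is done.

Besides the shell and the picture viewer there is one more tool, called after "Request:" as name(argument=value, ...), one argument or row to a line, values as JSON. play_rows: Moves the arm, as the interface text tells. Its arguments: {"type":"object","properties":{"commands":{"type":"array"}},"required":["commands"]}

```bash
ls; mkdir -p pics; python3 - <<'E'
from station import r, viewer, job, spotter
import cv2, numpy as np
s=r.sense()
print({k:np.round(v,3).tolist() if not isinstance(v,(int,float)) else v for k,v in s.items()})
ims=[]
for n in ["side","top","wrist"]:
    p=viewer.capture(n); ims.append(p["image"])
    print(n,p["fx"],p["fy"],p["cx"],p["cy"],np.round(p["dist"],4).tolist(),p["shot"])
    for k in ("R","t","mount"):
        if k in p: print(k,np.round(p[k],4).tolist())
    cv2.imwrite(f"pics/{n}0.png",p["image"][:,:,::-1])
E
```

```text
pics
{'time_s': 0.0, 'joints': [91.996, 22.09, 0.377, -0.028, -68.409, -14.817], 'joint_velocities': [0.025, -0.023, -0.011, 0.04, 0.131, 0.095], 'effort': [0.0, -39.066, 18.74, 4.22, 0.011, -0.0], 'tcp_pos': [0.139, 0.609, 0.24], 'ee_rot': [[-0.0, -0.222, -0.975], [-0.002, -0.975, 0.222], [-1.0, 0.002, -0.0]], 'wrist_force': [-0.344, 0.337, -0.046], 'moment': [-0.017, 0.054, -0.013], 'gripper_width': 1.0028365162195216}
side 407.1625336017037 407.1625336017037 318.12721551633234 205.85137718556018 [0.0368, 0.0, 0.0, 0.0, 0.0] 1
R [[0.7999, -0.6, 0.016], [-0.348, -0.4853, -0.8021], [0.489, 0.636, -0.5969]]
t [-0.5098, 0.2511, 0.6543]
top 380.18137700091256 380.18137700091256 317.88421869965543 205.64133956426323 [-0.0258, 0.0, 0.0, 0.0, 0.0] 2
R [[0.2053, -0.9787, -0.0031], [-0.9575, -0.2002, -0.2075], [0.2024, 0.0456, -0.9782]]
t [-0.1357, 0.6276, 0.6243]
wrist 326.0710576880504 326.0710576880504 312.78662940059024 201.5010314511426 [0.0197, 0.0, 0.0, 0.0, 0.0] 3
mount [[-0.0001, -0.281, 0.9597, -0.1429], [1.0, 0.001, 0.0004, -0.0005], [-0.0011, 0.9597, 0.281, -0.0756], [0.0, 0.0, 0.0, 1.0]]
```

```bash
python3 - <<'E'
import cv2,numpy as np
a=cv2.imread("pics/side0.png");b=cv2.imread("pics/top0.png")
cv2.imwrite("pics/m0.png",cv2.resize(np.vstack([b,a]),(480*1,600)))
E
```

```text
(no output)
```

View pics/top0.png

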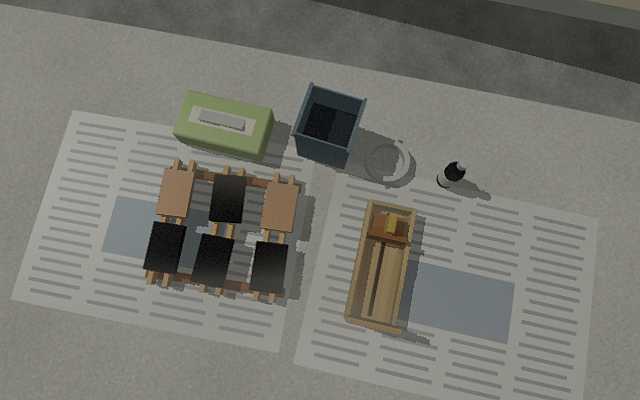

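View pics/side0.png

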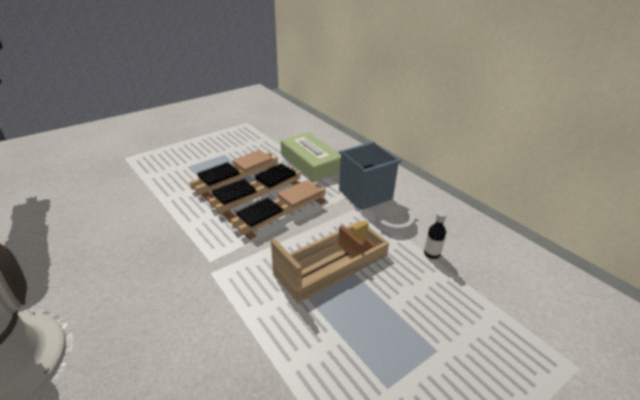

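Top view: the three near-row tiles are black at (165,248), (212,260) and (268,267). The tray is at (382,265) with its tall end towards the robot, and the follower is at (390,225). I'll pack the near row and fit poses from the silhouettes.

```bash
cat > fit.py <<'E'
import numpy as np, cv2
from scipy.optimize import minimize
def box(x0,x1,y0,y1,z0,z1): return np.array([[x,y,z] for x in(x0,x1) for y in(y0,y1) for z in(z0,z1)])
M=dict(
 tile=[box(-.045,.045,-.03,.03,-.006,.006)],
 tray=[box(-.113,.115,-.046,.046,0,.008),box(-.113,.115,-.046,-.038,0,.036),box(-.113,.115,.038,.046,0,.036),
       box(-.113,-.105,-.046,.046,0,.036),box(.105,.115,-.046,.046,0,.092)],
 follower=[box(-.01,0,-.035,.035,0,.05),box(-.046,-.01,-.007,.007,0,.066)])
def proj(P,cam):
    rv,_=cv2.Rodrigues(np.array(cam["R"])); K=np.array([[cam["fx"],0,cam["cx"]],[0,cam["fy"],cam["cy"]],[0,0,1]])
    return cv2.projectPoints(np.array(P,float).reshape(-1,1,3),rv,np.array(cam["t"],float),K,np.array(cam["dist"]))[0][:,0]
def ray(uv,cam,z):
    K=np.array([[cam["fx"],0,cam["cx"]],[0,cam["fy"],cam["cy"]],[0,0,1]])
    n=cv2.undistortPoints(np.array([[uv]],float),K,np.array(cam["dist"]))[0,0]
    R=np.array(cam["R"]);c=-R.T@np.array(cam["t"]);d=R.T@np.array([*n,1]);return c+d*(z-c[2])/d[2]
def Rz(a): c,s=np.cos(a),np.sin(a); return np.array([[c,-s,0],[s,c,0],[0,0,1]])
def render(boxes,p,z,cam):
    S=8;m=np.zeros((400,640),np.uint8)
    for b in boxes:
        q=proj(b@Rz(p[2]).T+[p[0],p[1],z],cam);h=cv2.convexHull(np.float32(q))
        cv2.fillConvexPoly(m,np.int32(np.round(h*16)),1,shift=4)
    return m>0
def fit(boxes,z,views,p0):
    # soft cost: blurred mask difference
    T=[(cv2.GaussianBlur(g.astype(np.float32),(0,0),1.2),c) for g,c in views]
    f=lambda p:sum(((cv2.GaussianBlur(render(boxes,p,z,c).astype(np.float32),(0,0),1.2)-g)**2).sum()/ (g.sum()) for g,c in T)
    best=None
    for dy in(-.1,.1):
        p=np.array(p0)+[0,0,dy]
        o=minimize(f,p,method="Nelder-Mead",options=dict(initial_simplex=[p,p+[.01,0,0],p+[0,.01,0],p+[0,0,.1]],xatol=1e-4,fatol=1e-4))
        if best is None or o.fun<best.fun: best=o
    return best.x,best.fun
E
python3 - <<'E'
from station import viewer, spotter
from fit import *
import pickle
cams={n:viewer.capture(n) for n in("top","side")}
pickle.dump(cams,open("cams.pkl","wb"))
S={}
for n in("tile_a","tray","follower"):
    for v in cams: S[n,v]=spotter.silhouettes(n,cams[v]); print(n,v,[(np.round(d["uv"]).tolist(),round(d["score"],2),int(d["region"].sum())) for d in S[n,v]])
pickle.dump(S,open("S.pkl","wb"))
E
```

```text
tile_a top [([166.0, 247.0], 0.93, 1722), ([269.0, 265.0], 0.89, 1613), ([211.0, 261.0], 0.88, 1669), ([227.0, 201.0], 0.81, 1562)]
tile_a side [([217.0, 173.0], 0.98, 544), ([276.0, 174.0], 0.8, 582), ([260.0, 213.0], 0.78, 789), ([237.0, 191.0], 0.77, 770), ([438.0, 242.0], 0.18, 771)]
tray top [([382.0, 268.0], 0.57, 6637), ([450.0, 176.0], 0.3, 591)]
tray side [([326.0, 259.0], 0.73, 5318)]
follower top [([388.0, 228.0], 0.68, 970)]
follower side [([357.0, 238.0], 0.74, 830), ([436.0, 240.0], 0.73, 693)]
```

```bash
python3 - <<'E'
from fit import *
import pickle
cams=pickle.load(open("cams.pkl","rb"));S=pickle.load(open("S.pkl","rb"))
side_by={}
for d in S["tile_a","top"]:
    X=ray(d["uv"],cams["top"],.04)
    px=proj([X],cams["side"])[0]
    e=min(S["tile_a","side"],key=lambda e:np.hypot(*(np.array(e["uv"])-px)))
    for vs in ([(d["region"],cams["top"])],[(d["region"],cams["top"]),(e["region"],cams["side"])]):
        print("tile",np.round(d["uv"]),np.round(fit(M["tile"],.036,vs,[X[0],X[1],0]),4) if 0 else [np.round(q,4) for q in fit(M["tile"],.036,vs,[X[0],X[1],0])])
tm={v:(S["tray",v][0]["region"]|S["follower",v][0]["region"]) for v in cams}
X=ray([382,268],cams["top"],.02)
for vv in (["top"],["side"],["top","side"]):
    print("tray",vv,[np.round(q,4) for q in fit(M["tray"]+([] ),0,[(tm[v],cams[v]) for v in vv],[X[0],X[1],np.pi])])
p,_=fit(M["tray"],0,[(tm[v],cams[v]) for v in cams],[X[0],X[1],np.pi])
# follower 1-dof: slide s in tray x; occlude not modelled
for v in cams:
    g=S["follower",v][0]["region"]
    best=[]
    for s in np.arange(-.06,-.02,.001):
        b=[q+[s,0,0] for q in M["follower"]]; m=render(b,p,.008,cams[v]); best.append(((m^g).sum(),s))
    print("follower x in tray",v,sorted(best)[:3])
E
```

```text
tile [166. 247.] [array([0.5125, 0.2609, 0.0518]), np.float64(0.0039)]
tile [166. 247.] [array([0.5133, 0.2622, 0.0369]), np.float64(0.0717)]
tile [269. 265.] [array([0.5173, 0.0626, 0.1062]), np.float64(0.0204)]
tile [269. 265.] [array([0.517 , 0.0624, 0.0958]), np.float64(0.0524)]
tile [211. 261.] [array([ 0.5088,  0.1664, -0.0353]), np.float64(0.0144)]
tile [211. 261.] [array([ 0.5083,  0.1672, -0.0169]), np.float64(0.021)]
tile [227. 201.] [array([0.6271, 0.1688, 0.142 ]), np.float64(0.0094)]
tile [227. 201.] [array([0.6276, 0.1699, 0.1625]), np.float64(0.0405)]
tray ['top'] [array([ 0.5685, -0.1386,  3.1216]), np.float64(0.0031)]
tray ['side'] [array([ 0.5701, -0.1386,  3.1179]), np.float64(0.0088)]
tray ['top', 'side'] [array([ 0.5695, -0.1387,  3.1217]), np.float64(0.0138)]
follower x in tray top [(np.int64(378), np.float64(-0.04199999999999998)), (np.int64(394), np.float64(-0.04299999999999998)), (np.int64(396), np.float64(-0.04099999999999998))]
follower x in tray side [(np.int64(208), np.float64(-0.043999999999999984)), (np.int64(221), np.float64(-0.04299999999999998)), (np.int64(227), np.float64(-0.04199999999999998))]
```

```bash
cat > plan.py <<'E'
import numpy as np, json, pickle, os
from scipy.spatial.transform import Rotation as Ro
from math import ceil
def tool(psi,tilt):  # tilt deg >0: points down and forward along f
    f=np.array([np.cos(psi),np.sin(psi),0]);t=np.radians(tilt)
    x=f*np.sin(t)-np.array([0,0,np.cos(t)]);y=np.array([np.sin(psi),-np.cos(psi),0])
    return np.column_stack([x,y,np.cross(x,y)])
def load():
    return pickle.load(open("cmd.pkl","rb"))
def save(p,R): pickle.dump((p,R),open("cmd.pkl","wb"))
def plan(wps,vmax=.03,wmax=5.5):
    """wps: (pos,R,fingers,minrows or None, hold). prints calls."""
    p,R=load();k=0
    for w in wps:
        P,Q,fg,n=(list(w)+[None])[:4]; P=np.array(P,float)
        rv=Ro.from_matrix(R.T@Q).as_rotvec()
        m=max(ceil(np.linalg.norm(P-p)/vmax-1e-6),ceil(np.degrees(np.linalg.norm(rv))/wmax-1e-6),n or 1)
        p0,R0=p,R;nc=ceil(m/5);done=0
        for c in range(nc):
            rows=m//nc+(1 if c<m%nc else 0);rs=[]
            pc,Rc=p,R
            for i in range(rows):
                s=(done+i+1)/m
                pt=p0+s*(P-p0);Rt=R0@Ro.from_rotvec(s*rv).as_matrix()
                d=np.round(Rc.T@(pt-pc)/.75,4);a=np.round(Ro.from_matrix(Rc.T@Rt).as_rotvec()/np.pi,4)
                o=dict(zip(("tx","ty","tz","ax","ay","az"),[*d.tolist(),*a.tolist()]))
                rs.append({"fingers":fg,**{q:v for q,v in o.items() if v!=0}})
            p=pc+Rc@d*.75;R=Rc@Ro.from_rotvec(a*np.pi).as_matrix();done+=rows
            print(json.dumps(rs).replace(" ",""))
    save(p,R);print("end",np.round(p,4))
def err():
    from station import r
    s=r.sense();p,R=load();m=np.array(s["tcp_pos"])
    print("t",round(s["time_s"],2),"tcp",np.round(m,4),"meas-cmd mm",np.round((m-p)*1e3,1),"rot deg",np.round(np.degrees(Ro.from_matrix(R.T@np.array(s["ee_rot"])).as_rotvec()),2),"F",np.round(s["wrist_force"],1),"w mm",round(87*s["gripper_width"],1),"q",np.round(s["joints"],0))
up=np.array([0,0,1.]);OFF=.018;AH=.006;TP=50;TD=-40
TILES=[(.5128,.2613,.045),(.5086,.1668,-.025),(.5171,.0625,.10)]
def grasp(i):
    x,y,ps=TILES[i];R=tool(ps,TP);f=np.array([np.cos(ps),np.sin(ps),0])
    return np.array([x,y,.0363])-OFF*f-AH*R[:,0],R
TRAY=np.array([.5693,-.1386]);TY=-.020
def place(xw,dz=0.0015):  # tile centre at distance xw from tall wall
    f=np.array([np.cos(TY),np.sin(TY),0]);c=np.array([*TRAY,.053+dz])-(.105-xw)*f
    R=tool(TY,TD);return c+OFF*up-AH*R[:,0],R
E
python3 - <<'E'
from plan import *
s0=np.array([.139,.609,.242])
from station import r
R=np.array(r.sense()["ee_rot"]);psi=np.arctan2(R[0,1],-R[1,1]);print(psi)
save(s0,tool(psi,0)); err()
g,R=grasp(0)
print(g)
plan([(g+[0,0,.1],R,-.75)],vmax=.04,wmax=7)
E
```

```text
-0.22381957825030196
t 0.55 tcp [0.1387 0.6094 0.2415] meas-cmd mm [-0.3  0.4 -0.5] rot deg [ 0. -0.  0.] F [ 0.  -0.5  0.7] w mm 87.0 q [ 92.  22.   0.  -0. -68. -15.]
[0.49022661 0.26028351 0.04015673]
[{"fingers":-0.75,"tx":0.0104,"ty":0.0269,"tz":-0.0431,"ax":-0.0062,"ay":0.0212,"az":-0.0029},{"fingers":-0.75,"tx":0.0209,"ty":0.0538,"tz":-0.0861,"ax":-0.0123,"ay":0.0425,"az":-0.0057},{"fingers":-0.75,"tx":0.0313,"ty":0.0806,"tz":-0.1292,"ax":-0.0185,"ay":0.0637,"az":-0.0086},{"fingers":-0.75,"tx":0.0418,"ty":0.1075,"tz":-0.1723,"ax":-0.0246,"ay":0.0849,"az":-0.0115},{"fingers":-0.75,"tx":0.0522,"ty":0.1344,"tz":-0.2153,"ax":-0.0308,"ay":0.1062,"az":-0.0144}]
[{"fingers":-0.75,"tx":0.0223,"ty":0.0314,"tz":-0.0347,"ax":-0.0062,"ay":0.0212,"az":-0.0028},{"fingers":-0.75,"tx":0.0445,"ty":0.0628,"tz":-0.0694,"ax":-0.0123,"ay":0.0424,"az":-0.0057},{"fingers":-0.75,"tx":0.0667,"ty":0.0943,"tz":-0.1041,"ax":-0.0185,"ay":0.0637,"az":-0.0086},{"fingers":-0.75,"tx":0.0889,"ty":0.1257,"tz":-0.1388,"ax":-0.0246,"ay":0.0849,"az":-0.0114}]
[{"fingers":-0.75,"tx":0.0291,"ty":0.0347,"tz":-0.0253,"ax":-0.0062,"ay":0.0213,"az":-0.0029},{"fingers":-0.75,"tx":0.0582,"ty":0.0694,"tz":-0.0505,"ax":-0.0123,"ay":0.0425,"az":-0.0058},{"fingers":-0.75,"tx":0.0873,"ty":0.104,"tz":-0.0758,"ax":-0.0185,"ay":0.0637,"az":-0.0087},{"fingers":-0.75,"tx":0.1163,"ty":0.1387,"tz":-0.101,"ax":-0.0247,"ay":0.085,"az":-0.0115}]
end [0.4902 0.2603 0.1402]
```

Request:
play_rows(
  commands=[
    {"fingers": -0.75, "tx": 0.0522, "ty": 0.1344, "tz": -0.2153, "ax": -0.0308, "ay": 0.1062, "az": -0.0144},
    {"fingers": -0.75, "tx": 0.0522, "ty": 0.1344, "tz": -0.2153, "ax": -0.0308, "ay": 0.1062, "az": -0.0144},
    {"fingers": -0.75, "tx": 0.0522, "ty": 0.1344, "tz": -0.2153, "ax": -0.0308, "ay": 0.1062, "az": -0.0144},
    {"fingers": -0.75, "tx": 0.0522, "ty": 0.1344, "tz": -0.2153, "ax": -0.0308, "ay": 0.1062, "az": -0.0144},
    {"fingers": -0.75, "tx": 0.0522, "ty": 0.1344, "tz": -0.2153, "ax": -0.0308, "ay": 0.1062, "az": -0.0144},
  ],
)

```text
time_s: 0.97
tcp_pos: [0.2741, 0.4712, 0.2007]
ee_rot: [[0.33, -0.12, -0.936], [-0.018, -0.992, 0.121], [-0.944, -0.024, -0.329]]
wrist_force: [0.1, 0.1, -0.4]
gripper_width: 0.879
```

Request:
play_rows(
  commands=[
    {"fingers": -0.75, "tx": 0.0889, "ty": 0.1257, "tz": -0.1388, "ax": -0.0246, "ay": 0.0849, "az": -0.0114},
    {"fingers": -0.75, "tx": 0.0889, "ty": 0.1257, "tz": -0.1388, "ax": -0.0246, "ay": 0.0849, "az": -0.0114},
    {"fingers": -0.75, "tx": 0.0889, "ty": 0.1257, "tz": -0.1388, "ax": -0.0246, "ay": 0.0849, "az": -0.0114},
    {"fingers": -0.75, "tx": 0.0889, "ty": 0.1257, "tz": -0.1388, "ax": -0.0246, "ay": 0.0849, "az": -0.0114},
    {"fingers": -0.75, "tx": 0.0889, "ty": 0.1257, "tz": -0.1388, "ax": -0.0246, "ay": 0.0849, "az": -0.0114},
  ],
)

```text
time_s: 1.38
tcp_pos: [0.3813, 0.3646, 0.1692]
ee_rot: [[0.568, -0.035, -0.822], [-0.002, -0.999, 0.041], [-0.823, -0.021, -0.567]]
wrist_force: [1.2, -0.0, 0.0]
gripper_width: 0.878
```

Request:
play_rows(
  commands=[
    {"fingers": -0.75, "tx": 0.1163, "ty": 0.1387, "tz": -0.101, "ax": -0.0247, "ay": 0.085, "az": -0.0115},
    {"fingers": -0.75, "tx": 0.1163, "ty": 0.1387, "tz": -0.101, "ax": -0.0247, "ay": 0.085, "az": -0.0115},
    {"fingers": -0.75, "tx": 0.1163, "ty": 0.1387, "tz": -0.101, "ax": -0.0247, "ay": 0.085, "az": -0.0115},
    {"fingers": -0.75, "tx": 0.1163, "ty": 0.1387, "tz": -0.101, "ax": -0.0247, "ay": 0.085, "az": -0.0115},
    {"fingers": -0.75, "tx": 0.1163, "ty": 0.1387, "tz": -0.101, "ax": -0.0247, "ay": 0.085, "az": -0.0115},
  ],
)

```text
time_s: 1.8
tcp_pos: [0.4507, 0.3118, 0.1822]
ee_rot: [[0.749, 0.007, -0.662], [-0.014, -1.0, -0.027], [-0.662, 0.03, -0.749]]
wrist_force: [-0.1, 0.4, 0.4]
gripper_width: 0.877
```

```bash
sed -i 's/            print(json.dumps(rs).replace(" ",""))/            print(rows,json.dumps(rs[-1]).replace(" ",""))/' plan.py; python3 - <<'E'
from plan import *; import cv2
err()
from station import viewer
p=viewer.capture("wrist");cv2.imwrite("pics/w1.png",p["image"][:,:,::-1])
g,R=grasp(0)
plan([(g,R,-.75)])
plan([(g+[0,0,.1],R,1)])
E
```

```text
t 1.8 tcp [0.4507 0.3118 0.1822] meas-cmd mm [-39.5  51.5  42. ] rot deg [ 0.11 -1.53  2.75] F [-0.1  0.4  0.4] w mm 76.3 q [ 42.  11. -58. 118. -36. -63.]
4 {"fingers":-0.75,"tx":0.0857,"tz":0.1021,"ax":0.0001}
end [0.4902 0.2603 0.0402]
4 {"fingers":1,"tx":-0.0857,"tz":-0.1021}
end [0.4902 0.2603 0.1402]
```

View pics/w1.png

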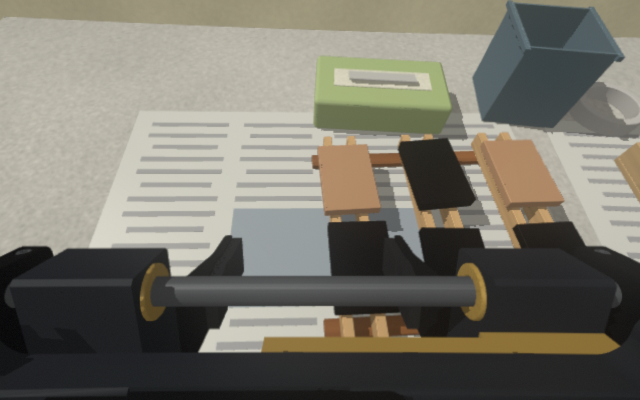

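Forward tilt over the near row runs into the joint limits (q3 and q4). The alternative is to tilt back 45° at both pick and place and turn 180° about the tool axis between them, which stands the tile up. First I back out of this pose and find where the bystanders are.

```bash
python3 - <<'E'
from plan import *; from fit import ray,proj
import pickle
from station import r,spotter
cams=pickle.load(open("cams.pkl","rb"))
s=r.sense();save(np.array(s["tcp_pos"]),np.array(s["ee_rot"]))
plan([([.36,.38,.26],tool(-.1,0),-.75)],vmax=.04,wmax=7)
c=cams["top"]
for n,uv,z in [("tissue near edge L",(175,137),.0),("tissue near R",(262,160),0),("tub near L",(293,134),.115),("tub base near",(345,167),0),("tub near R top",(348,141),.115),("tape",(388,163),.012),("paint",(455,172),.1)]:
    print(n,np.round(ray(uv,c,z),3))
E
```

```text
4 {"fingers":-0.75,"tx":-0.0806,"ty":-0.0449,"tz":0.0024,"ax":0.0172,"ay":-0.1355,"az":0.0028}
4 {"fingers":-0.75,"tx":-0.0724,"ty":-0.0432,"tz":0.0379,"ax":0.0172,"ay":-0.1355,"az":0.0027}
end [0.36 0.38 0.26]
tissue near edge L [0.738 0.32  0.   ]
tissue near R [0.726 0.13  0.   ]
tub near L [0.749 0.063 0.115]
tub base near [ 0.746 -0.039  0.   ]
tub near R top [ 0.756 -0.034  0.115]
tape [ 0.768 -0.122  0.012]
paint [ 0.744 -0.23   0.1  ]
```

Request:
play_rows(
  commands=[
    {"fingers": -0.75, "tx": -0.0806, "ty": -0.0449, "tz": 0.0024, "ax": 0.0172, "ay": -0.1355, "az": 0.0028},
    {"fingers": -0.75, "tx": -0.0806, "ty": -0.0449, "tz": 0.0024, "ax": 0.0172, "ay": -0.1355, "az": 0.0028},
    {"fingers": -0.75, "tx": -0.0806, "ty": -0.0449, "tz": 0.0024, "ax": 0.0172, "ay": -0.1355, "az": 0.0028},
    {"fingers": -0.75, "tx": -0.0806, "ty": -0.0449, "tz": 0.0024, "ax": 0.0172, "ay": -0.1355, "az": 0.0028},
    {"fingers": -0.75, "tx": -0.0806, "ty": -0.0449, "tz": 0.0024, "ax": 0.0172, "ay": -0.1355, "az": 0.0028},
  ],
)

```text
time_s: 2.27
tcp_pos: [0.4147, 0.3461, 0.224]
ee_rot: [[0.599, -0.03, -0.8], [-0.033, -0.999, 0.012], [-0.8, 0.019, -0.6]]
wrist_force: [1.5, -0.5, 0.6]
gripper_width: 0.879
```

Request:
play_rows(
  commands=[
    {"fingers": -0.75, "tx": -0.0724, "ty": -0.0432, "tz": 0.0379, "ax": 0.0172, "ay": -0.1355, "az": 0.0027},
    {"fingers": -0.75, "tx": -0.0724, "ty": -0.0432, "tz": 0.0379, "ax": 0.0172, "ay": -0.1355, "az": 0.0027},
    {"fingers": -0.75, "tx": -0.0724, "ty": -0.0432, "tz": 0.0379, "ax": 0.0172, "ay": -0.1355, "az": 0.0027},
    {"fingers": -0.75, "tx": -0.0724, "ty": -0.0432, "tz": 0.0379, "ax": 0.0172, "ay": -0.1355, "az": 0.0027},
    {"fingers": -0.75, "tx": -0.0724, "ty": -0.0432, "tz": 0.0379, "ax": 0.0172, "ay": -0.1355, "az": 0.0027},
  ],
)

```text
time_s: 2.68
tcp_pos: [0.3591, 0.3829, 0.2506]
ee_rot: [[0.214, -0.077, -0.974], [-0.017, -0.997, 0.075], [-0.977, 0.001, -0.214]]
wrist_force: [0.9, -1.3, 0.9]
gripper_width: 0.876
```

```bash
python3 - <<'E'
from plan import *
err()
from station import r
s=r.sense(); save(np.array(s["tcp_pos"]),np.array(s["ee_rot"]))
plan([([.45,.3,.3],tool(-.1,0),-.75)],vmax=.04,wmax=7)
E
```

```text
t 2.68 tcp [0.3591 0.3829 0.2506] meas-cmd mm [-0.9  2.9 -9.4] rot deg [-1.3  12.37 -0.1 ] F [ 0.9 -1.3  0.9] w mm 76.2 q [ 71.   9. -23.  14. -56.   7.]
4 {"fingers":-0.75,"tx":-0.0366,"ty":0.1009,"tz":-0.1405,"ax":0.0072,"ay":-0.0687,"az":0.0006}
end [0.45 0.3  0.3 ]
```

Request:
play_rows(
  commands=[
    {"fingers": -0.75, "tx": -0.0366, "ty": 0.1009, "tz": -0.1405, "ax": 0.0072, "ay": -0.0687, "az": 0.0006},
    {"fingers": -0.75, "tx": -0.0366, "ty": 0.1009, "tz": -0.1405, "ax": 0.0072, "ay": -0.0687, "az": 0.0006},
    {"fingers": -0.75, "tx": -0.0366, "ty": 0.1009, "tz": -0.1405, "ax": 0.0072, "ay": -0.0687, "az": 0.0006},
    {"fingers": -0.75, "tx": -0.0366, "ty": 0.1009, "tz": -0.1405, "ax": 0.0072, "ay": -0.0687, "az": 0.0006},
    {"fingers": -0.75, "tx": -0.0366, "ty": 0.1009, "tz": -0.1405, "ax": 0.0072, "ay": -0.0687, "az": 0.0006},
  ],
)

```text
time_s: 3.1
tcp_pos: [0.4546, 0.2953, 0.3012]
ee_rot: [[0.008, -0.11, -0.994], [-0.003, -0.994, 0.11], [-1.0, 0.002, -0.008]]
wrist_force: [0.6, 0.2, -0.6]
gripper_width: 0.879
```

```bash
python3 - <<'E'
import re
s=open("plan.py").read()
s=s[:s.index("up=np")]+'''up=np.array([0,0,1.]);OFF=.010;AH=.006;T=45
TILES=[(.5128,.2613,.045),(.5086,.1668,-.025),(.5171,.0625,.10)]
def grasp(i):   # camera up, tool flipped, pointing down and to the robot
    x,y,ps=TILES[i];R=tool(ps-np.pi,T);f=np.array([np.cos(ps),np.sin(ps),0])
    return np.array([x,y,.0363])+OFF*f-AH*R[:,0],R
TRAY=np.array([.5693,-.1386]);TY=-.020
def place(xw,dz=0.0015):  # tile centre at distance xw from tall wall
    f=np.array([np.cos(TY),np.sin(TY),0]);c=np.array([*TRAY,.053+dz])-(.105-xw)*f
    R=tool(TY,-T);return c+OFF*up-AH*R[:,0],R
'''
open("plan.py","w").write(s)
E
python3 - <<'E'
from plan import *
err()
g,R=grasp(0);print(g)
plan([([.48,.29,.28],tool(-1.1,0),-.75),([.52,.28,.26],tool(-2.1,15),-.75),(g+[0.0,0,.12],R,-.75)],vmax=.04,wmax=7)
E
```

```text
t 3.1 tcp [0.4546 0.2953 0.3012] meas-cmd mm [ 4.6 -4.7  1.2] rot deg [0.61 0.47 0.11] F [ 0.6  0.2 -0.6] w mm 76.5 q [ 50.  12.  -6.   0. -72.  33.]
[0.52702822 0.2619407  0.04054264]
5 {"fingers":-0.75,"tx":0.0148,"ty":0.0052,"tz":-0.0229,"ax":0.1768}
4 {"fingers":-0.75,"tx":0.0119,"ty":-0.0061,"tz":-0.0176,"ax":0.1415}
5 {"fingers":-0.75,"tx":0.0148,"ty":-0.0231,"tz":-0.0201,"ax":0.1758,"ay":0.0424,"az":0.0232}
4 {"fingers":-0.75,"tx":0.0115,"ty":-0.0245,"tz":-0.0022,"ax":0.1406,"ay":0.0338,"az":0.0185}
5 {"fingers":-0.75,"tx":0.0661,"ty":-0.0101,"tz":0.0094,"ax":0.1389,"ay":0.0763,"az":0.0801}
5 {"fingers":-0.75,"tx":0.0577,"ty":-0.0172,"tz":0.0307,"ax":0.1388,"ay":0.0763,"az":0.0802}
end [0.527  0.2619 0.1605]
```

Request:
play_rows(
  commands=[
    {"fingers": -0.75, "tx": 0.0148, "ty": 0.0052, "tz": -0.0229, "ax": 0.1768},
    {"fingers": -0.75, "tx": 0.0148, "ty": 0.0052, "tz": -0.0229, "ax": 0.1768},
    {"fingers": -0.75, "tx": 0.0148, "ty": 0.0052, "tz": -0.0229, "ax": 0.1768},
    {"fingers": -0.75, "tx": 0.0148, "ty": 0.0052, "tz": -0.0229, "ax": 0.1768},
    {"fingers": -0.75, "tx": 0.0148, "ty": 0.0052, "tz": -0.0229, "ax": 0.1768},
  ],
)

```text
$.commands[0]: bad value
```

Request:
play_rows(
  commands=[
    {"fingers": -0.75, "tx": 0.0119, "ty": -0.0061, "tz": -0.0176, "ax": 0.1415},
    {"fingers": -0.75, "tx": 0.0119, "ty": -0.0061, "tz": -0.0176, "ax": 0.1415},
    {"fingers": -0.75, "tx": 0.0119, "ty": -0.0061, "tz": -0.0176, "ax": 0.1415},
    {"fingers": -0.75, "tx": 0.0119, "ty": -0.0061, "tz": -0.0176, "ax": 0.1415},
  ],
)

```text
$.commands[0]: bad value
```

Request:
play_rows(
  commands=[
    {"fingers": -0.75, "tx": 0.0148, "ty": -0.0231, "tz": -0.0201, "ax": 0.1758, "ay": 0.0424, "az": 0.0232},
    {"fingers": -0.75, "tx": 0.0148, "ty": -0.0231, "tz": -0.0201, "ax": 0.1758, "ay": 0.0424, "az": 0.0232},
    {"fingers": -0.75, "tx": 0.0148, "ty": -0.0231, "tz": -0.0201, "ax": 0.1758, "ay": 0.0424, "az": 0.0232},
    {"fingers": -0.75, "tx": 0.0148, "ty": -0.0231, "tz": -0.0201, "ax": 0.1758, "ay": 0.0424, "az": 0.0232},
    {"fingers": -0.75, "tx": 0.0148, "ty": -0.0231, "tz": -0.0201, "ax": 0.1758, "ay": 0.0424, "az": 0.0232},
  ],
)

```text
time_s: 3.52
tcp_pos: [0.4673, 0.3128, 0.2874]
ee_rot: [[0.1, -0.617, -0.781], [-0.123, -0.786, 0.606], [-0.987, 0.036, -0.154]]
wrist_force: [0.2, -0.4, 0.3]
gripper_width: 0.874
```

Request:
play_rows(
  commands=[
    {"fingers": -0.75, "tx": 0.0115, "ty": -0.0245, "tz": -0.0022, "ax": 0.1406, "ay": 0.0338, "az": 0.0185},
    {"fingers": -0.75, "tx": 0.0115, "ty": -0.0245, "tz": -0.0022, "ax": 0.1406, "ay": 0.0338, "az": 0.0185},
    {"fingers": -0.75, "tx": 0.0115, "ty": -0.0245, "tz": -0.0022, "ax": 0.1406, "ay": 0.0338, "az": 0.0185},
    {"fingers": -0.75, "tx": 0.0115, "ty": -0.0245, "tz": -0.0022, "ax": 0.1406, "ay": 0.0338, "az": 0.0185},
  ],
)

```text
time_s: 3.85
tcp_pos: [0.4808, 0.3255, 0.2782]
ee_rot: [[0.12, -0.895, -0.429], [-0.239, -0.445, 0.863], [-0.964, -0.001, -0.267]]
wrist_force: [0.4, -0.6, 0.7]
gripper_width: 0.873
```

Request:
play_rows(
  commands=[
    {"fingers": -0.75, "tx": 0.0661, "ty": -0.0101, "tz": 0.0094, "ax": 0.1389, "ay": 0.0763, "az": 0.0801},
    {"fingers": -0.75, "tx": 0.0661, "ty": -0.0101, "tz": 0.0094, "ax": 0.1389, "ay": 0.0763, "az": 0.0801},
    {"fingers": -0.75, "tx": 0.0661, "ty": -0.0101, "tz": 0.0094, "ax": 0.1389, "ay": 0.0763, "az": 0.0801},
    {"fingers": -0.75, "tx": 0.0661, "ty": -0.0101, "tz": 0.0094, "ax": 0.1389, "ay": 0.0763, "az": 0.0801},
    {"fingers": -0.75, "tx": 0.0661, "ty": -0.0101, "tz": 0.0094, "ax": 0.1389, "ay": 0.0763, "az": 0.0801},
  ],
)

```text
time_s: 4.27
tcp_pos: [0.4909, 0.3238, 0.2277]
ee_rot: [[-0.073, -0.997, -0.001], [-0.506, 0.037, 0.862], [-0.859, 0.063, -0.508]]
wrist_force: [0.6, 1.1, -0.5]
gripper_width: 0.875
```

Request:
play_rows(
  commands=[
    {"fingers": -0.75, "tx": 0.0577, "ty": -0.0172, "tz": 0.0307, "ax": 0.1388, "ay": 0.0763, "az": 0.0802},
    {"fingers": -0.75, "tx": 0.0577, "ty": -0.0172, "tz": 0.0307, "ax": 0.1388, "ay": 0.0763, "az": 0.0802},
    {"fingers": -0.75, "tx": 0.0577, "ty": -0.0172, "tz": 0.0307, "ax": 0.1388, "ay": 0.0763, "az": 0.0802},
    {"fingers": -0.75, "tx": 0.0577, "ty": -0.0172, "tz": 0.0307, "ax": 0.1388, "ay": 0.0763, "az": 0.0802},
    {"fingers": -0.75, "tx": 0.0577, "ty": -0.0172, "tz": 0.0307, "ax": 0.1388, "ay": 0.0763, "az": 0.0802},
  ],
)

```text
time_s: 4.68
tcp_pos: [0.5009, 0.321, 0.1775]
ee_rot: [[-0.359, -0.86, 0.362], [-0.616, 0.51, 0.601], [-0.702, -0.007, -0.713]]
wrist_force: [-0.1, -0.5, -0.6]
gripper_width: 0.876
```

```bash
python3 - <<'E'
from plan import *; import cv2
err()
from station import viewer,r
p=viewer.capture("side");cv2.imwrite("pics/s1.png",p["image"][60:300,100:500,::-1].repeat(2,0).repeat(2,1)[:, :800])
s=r.sense(); save(np.array(s["tcp_pos"]),np.array(s["ee_rot"]))
g,R=grasp(0)
plan([(g+[0,0,.04],R,-.75)])
E
```

```text
t 4.68 tcp [0.5009 0.321  0.1775] meas-cmd mm [-26.1  59.1  17. ] rot deg [-39.69   0.2  -40.57] F [-0.1 -0.5 -0.6] w mm 76.2 q [  51.   44.   14.    6. -106.  -83.]
4 {"fingers":-0.75,"tx":0.0459,"ty":-0.0249,"tz":0.0208,"ax":0.0801,"ay":-0.0004,"az":0.0819}
4 {"fingers":-0.75,"tx":0.0387,"ty":-0.0298,"tz":0.0276,"ax":0.0801,"ay":-0.0005,"az":0.0818}
3 {"fingers":-0.75,"tx":0.0233,"ty":-0.0231,"tz":0.0265,"ax":0.0601,"ay":-0.0003,"az":0.0614}
end [0.527  0.2619 0.0805]
```

View pics/s1.png

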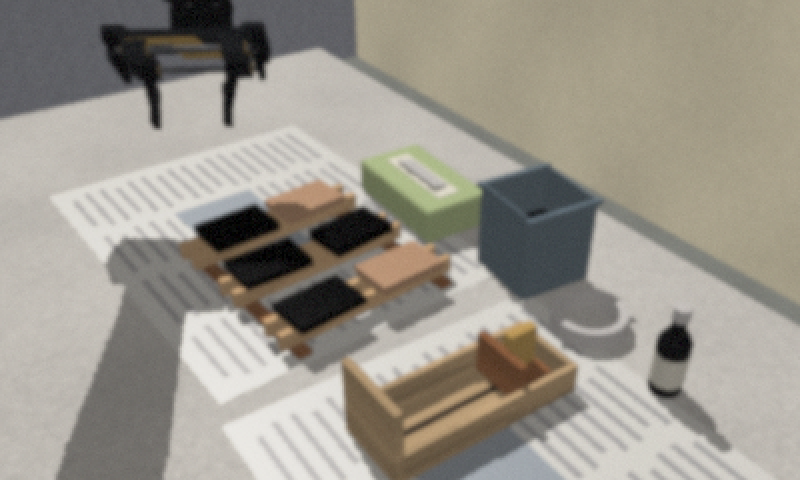

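```bash
sed -i 's/,\*\*{q:v for q,v in o.items() if v!=0}}/,**o}/' plan.py; python3 - <<'E'
from plan import *
from station import r
s=r.sense(); save(np.array(s["tcp_pos"]),np.array(s["ee_rot"]))
g,R=grasp(0)
plan([(g+[0,0,.1],R,-.75)],vmax=.04,wmax=7)
E
```

```text
5 {"fingers":-0.75,"tx":0.0389,"ty":-0.0384,"tz":0.0,"ax":0.1224,"ay":-0.0007,"az":0.1251}
4 {"fingers":-0.75,"tx":0.0173,"ty":-0.0378,"tz":0.0135,"ax":0.098,"ay":-0.0005,"az":0.1}
end [0.527  0.2619 0.1405]
```

Request:
play_rows(
  commands=[
    {"fingers": -0.75, "tx": 0.0389, "ty": -0.0384, "tz": 0, "ax": 0.1224, "ay": -0.0007, "az": 0.1251},
    {"fingers": -0.75, "tx": 0.0389, "ty": -0.0384, "tz": 0, "ax": 0.1224, "ay": -0.0007, "az": 0.1251},
    {"fingers": -0.75, "tx": 0.0389, "ty": -0.0384, "tz": 0, "ax": 0.1224, "ay": -0.0007, "az": 0.1251},
    {"fingers": -0.75, "tx": 0.0389, "ty": -0.0384, "tz": 0, "ax": 0.1224, "ay": -0.0007, "az": 0.1251},
    {"fingers": -0.75, "tx": 0.0389, "ty": -0.0384, "tz": 0, "ax": 0.1224, "ay": -0.0007, "az": 0.1251},
  ],
)

```text
time_s: 5.15
tcp_pos: [0.5163, 0.2872, 0.1595]
ee_rot: [[-0.624, -0.465, 0.628], [-0.328, 0.885, 0.33], [-0.709, -0.0, -0.705]]
wrist_force: [0.1, -0.2, -0.8]
gripper_width: 0.877
```

Request:
play_rows(
  commands=[
    {"fingers": -0.75, "tx": 0.0173, "ty": -0.0378, "tz": 0.0135, "ax": 0.098, "ay": -0.0005, "az": 0.1},
    {"fingers": -0.75, "tx": 0.0173, "ty": -0.0378, "tz": 0.0135, "ax": 0.098, "ay": -0.0005, "az": 0.1},
    {"fingers": -0.75, "tx": 0.0173, "ty": -0.0378, "tz": 0.0135, "ax": 0.098, "ay": -0.0005, "az": 0.1},
    {"fingers": -0.75, "tx": 0.0173, "ty": -0.0378, "tz": 0.0135, "ax": 0.098, "ay": -0.0005, "az": 0.1},
    {"fingers": -0.75, "tx": 0.0173, "ty": -0.0378, "tz": 0.0135, "ax": 0.098, "ay": -0.0005, "az": 0.1},
  ],
)

```text
time_s: 5.57
tcp_pos: [0.5278, 0.2602, 0.1439]
ee_rot: [[-0.704, -0.046, 0.709], [-0.028, 0.999, 0.037], [-0.71, 0.006, -0.704]]
wrist_force: [0.0, 0.5, 0.5]
gripper_width: 0.875
```

Request:
play_rows(
  commands=[
    {"fingers": -0.75, "tx": 0, "ty": 0, "tz": 0, "ax": 0, "ay": 0, "az": 0},
    {"fingers": -0.75, "tx": 0, "ty": 0, "tz": 0, "ax": 0, "ay": 0, "az": 0},
  ],
)

```text
time_s: 5.73
tcp_pos: [0.5268, 0.2625, 0.1432]
ee_rot: [[-0.704, -0.053, 0.708], [-0.034, 0.999, 0.041], [-0.709, 0.005, -0.705]]
wrist_force: [-0.5, -0.1, -0.2]
gripper_width: 0.874
```

```bash
python3 - <<'E'
from plan import *
err()
from station import r
s=r.sense(); save(np.array(s["tcp_pos"]),np.array(s["ee_rot"]))
g,R=grasp(0)
plan([(g+[0,0,.05],R,-.75),(g,R,-.75,5)])
E
```

```text
t 5.73 tcp [0.5268 0.2625 0.1432] meas-cmd mm [-0.3  0.6  2.7] rot deg [-0.51 -0.17 -0.11] F [-0.5 -0.1 -0.2] w mm 76.0 q [  32.   45.   22.  -21. -107. -117.]
2 {"fingers":-0.75,"tx":0.0496,"ty":-0.0011,"tz":0.0497,"ax":0.0028,"ay":0.001,"az":0.0006}
5 {"fingers":-0.75,"tx":0.0471,"ty":0.0,"tz":0.0472,"ax":0.0,"ay":-0.0,"az":0.0}
end [0.5271 0.2619 0.0405]
```

Tilt-back is reachable. Next: descend and grip.

Request:
play_rows(
  commands=[
    {"fingers": -0.75, "tx": 0.0496, "ty": -0.0011, "tz": 0.0497, "ax": 0.0028, "ay": 0.001, "az": 0.0006},
    {"fingers": -0.75, "tx": 0.0496, "ty": -0.0011, "tz": 0.0497, "ax": 0.0028, "ay": 0.001, "az": 0.0006},
    {"fingers": -0.75, "tx": 0.0496, "ty": -0.0011, "tz": 0.0497, "ax": 0.0028, "ay": 0.001, "az": 0.0006},
  ],
)

```text
time_s: 5.98
tcp_pos: [0.5249, 0.2612, 0.0868]
ee_rot: [[-0.713, -0.044, 0.7], [-0.034, 0.999, 0.028], [-0.701, -0.004, -0.713]]
wrist_force: [0.1, -0.7, -0.2]
gripper_width: 0.875
```

Request:
play_rows(
  commands=[
    {"fingers": -0.75, "tx": 0.0095, "ty": 0, "tz": 0.0095, "ax": 0, "ay": 0, "az": 0},
    {"fingers": -0.75, "tx": 0.019, "ty": 0, "tz": 0.019, "ax": 0, "ay": 0, "az": 0},
    {"fingers": -0.75, "tx": 0.0285, "ty": 0, "tz": 0.0285, "ax": 0, "ay": 0, "az": 0},
    {"fingers": -0.75, "tx": 0.038, "ty": 0, "tz": 0.038, "ax": 0, "ay": 0, "az": 0},
    {"fingers": -0.75, "tx": 0.0471, "ty": 0, "tz": 0.0472, "ax": 0, "ay": 0, "az": 0},
  ],
)

```text
time_s: 6.4
tcp_pos: [0.5279, 0.2611, 0.0399]
ee_rot: [[-0.706, -0.042, 0.707], [-0.029, 0.999, 0.03], [-0.707, 0.0, -0.707]]
wrist_force: [-0.3, 0.5, 0.3]
gripper_width: 0.874
```

Request:
play_rows(
  commands=[
    {"fingers": 1, "tx": 0, "ty": 0, "tz": 0, "ax": 0, "ay": 0, "az": 0},
    {"fingers": 1, "tx": 0, "ty": 0, "tz": 0, "ax": 0, "ay": 0, "az": 0},
    {"fingers": 1, "tx": 0, "ty": 0, "tz": 0, "ax": 0, "ay": 0, "az": 0},
    {"fingers": 1, "tx": 0, "ty": 0, "tz": 0, "ax": 0, "ay": 0, "az": 0},
    {"fingers": 1, "tx": 0, "ty": 0, "tz": 0, "ax": 0, "ay": 0, "az": 0},
  ],
)

```text
time_s: 6.82
tcp_pos: [0.5282, 0.2612, 0.041]
ee_rot: [[-0.706, -0.042, 0.707], [-0.029, 0.999, 0.03], [-0.708, 0.0, -0.706]]
wrist_force: [0.6, 1.1, -0.8]
gripper_width: 0.686
```

```bash
python3 - <<'E'
from plan import *
err()
g,R=load()
# lift, then turn 180 (reverse ax) via tool-down-ish to place orientation
P,Q=place(.024); print("place",P)
plan([(g+[0,0,.11],R,1)])
print('--')
D=np.degrees
R0=R
h=P+[0,0,.12]
a=g+[0,0,.11]
# rotate about tool x by -180 in thirds while translating, with small correction at the end
rx=lambda k:R0@Ro.from_rotvec([-k,0,0]).as_matrix()
plan([(a+(h-a)*.5+[0,0,.03],rx(np.pi/2),1),(h,Q,1)],vmax=.035,wmax=6.5)
E
```

```text
t 6.82 tcp [0.5282 0.2612 0.041 ] meas-cmd mm [ 1.1 -0.7  0.4] rot deg [ 0.12 -0.08  0.16] F [ 0.6  1.1 -0.8] w mm 59.6 q [  31.   51.   18.  -20.  -98. -114.]
place [ 0.49255799 -0.13706496  0.06874264]
4 {"fingers":1,"tx":-0.1037,"ty":-0.0,"tz":-0.1037,"ax":0.0,"ay":0.0,"az":0.0}
end [0.5271 0.2619 0.1505]
--
5 {"fingers":1,"tx":-0.0077,"ty":-0.0945,"tz":-0.0254,"ax":-0.1786,"ay":0.0,"az":0.0}
5 {"fingers":1,"tx":-0.0077,"ty":-0.0666,"tz":-0.0718,"ax":-0.1785,"ay":0.0,"az":0.0}
4 {"fingers":1,"tx":-0.0061,"ty":-0.0145,"tz":-0.0769,"ax":-0.1429,"ay":0.0,"az":0.0}
5 {"fingers":1,"tx":0.0125,"ty":0.0051,"tz":-0.0945,"ax":-0.1733,"ay":-0.0041,"az":-0.0041}
5 {"fingers":1,"tx":0.0109,"ty":0.0536,"tz":-0.0783,"ax":-0.1733,"ay":-0.0041,"az":-0.0041}
4 {"fingers":1,"tx":0.0075,"ty":0.0692,"tz":-0.0315,"ax":-0.1387,"ay":-0.0032,"az":-0.0032}
end [ 0.4926 -0.1371  0.1887]
```

Request:
play_rows(
  commands=[
    {"fingers": 1, "tx": -0.1037, "ty": 0, "tz": -0.1037, "ax": 0, "ay": 0, "az": 0},
    {"fingers": 1, "tx": -0.1037, "ty": 0, "tz": -0.1037, "ax": 0, "ay": 0, "az": 0},
    {"fingers": 1, "tx": -0.1037, "ty": 0, "tz": -0.1037, "ax": 0, "ay": 0, "az": 0},
    {"fingers": 1, "tx": -0.1037, "ty": 0, "tz": -0.1037, "ax": 0, "ay": 0, "az": 0},
  ],
)

```text
time_s: 7.15
tcp_pos: [0.5307, 0.2618, 0.1577]
ee_rot: [[-0.697, -0.043, 0.716], [-0.026, 0.999, 0.034], [-0.716, 0.005, -0.698]]
wrist_force: [0.3, 0.5, 0.1]
gripper_width: 0.684
```

Request:
play_rows(
  commands=[
    {"fingers": 1, "tx": -0.0077, "ty": -0.0945, "tz": -0.0254, "ax": -0.1786, "ay": 0, "az": 0},
    {"fingers": 1, "tx": -0.0077, "ty": -0.0945, "tz": -0.0254, "ax": -0.1786, "ay": 0, "az": 0},
    {"fingers": 1, "tx": -0.0077, "ty": -0.0945, "tz": -0.0254, "ax": -0.1786, "ay": 0, "az": 0},
    {"fingers": 1, "tx": -0.0077, "ty": -0.0945, "tz": -0.0254, "ax": -0.1786, "ay": 0, "az": 0},
    {"fingers": 1, "tx": -0.0077, "ty": -0.0945, "tz": -0.0254, "ax": -0.1786, "ay": 0, "az": 0},
  ],
)

```text
time_s: 7.57
tcp_pos: [0.5214, 0.1892, 0.1681]
ee_rot: [[-0.706, -0.413, 0.575], [-0.028, 0.828, 0.56], [-0.707, 0.38, -0.596]]
wrist_force: [0.3, 0.3, -1.4]
gripper_width: 0.686
```

Request:
play_rows(
  commands=[
    {"fingers": 1, "tx": -0.0077, "ty": -0.0666, "tz": -0.0718, "ax": -0.1785, "ay": 0, "az": 0},
    {"fingers": 1, "tx": -0.0077, "ty": -0.0666, "tz": -0.0718, "ax": -0.1785, "ay": 0, "az": 0},
    {"fingers": 1, "tx": -0.0077, "ty": -0.0666, "tz": -0.0718, "ax": -0.1785, "ay": 0, "az": 0},
    {"fingers": 1, "tx": -0.0077, "ty": -0.0666, "tz": -0.0718, "ax": -0.1785, "ay": 0, "az": 0},
    {"fingers": 1, "tx": -0.0077, "ty": -0.0666, "tz": -0.0718, "ax": -0.1785, "ay": 0, "az": 0},
  ],
)

```text
time_s: 7.98
tcp_pos: [0.5149, 0.118, 0.1855]
ee_rot: [[-0.706, -0.656, 0.267], [-0.028, 0.403, 0.915], [-0.707, 0.639, -0.303]]
wrist_force: [0.2, 0.0, -1.7]
gripper_width: 0.685
```

Request:
play_rows(
  commands=[
    {"fingers": 1, "tx": -0.0061, "ty": -0.0145, "tz": -0.0769, "ax": -0.1429, "ay": 0, "az": 0},
    {"fingers": 1, "tx": -0.0061, "ty": -0.0145, "tz": -0.0769, "ax": -0.1429, "ay": 0, "az": 0},
    {"fingers": 1, "tx": -0.0061, "ty": -0.0145, "tz": -0.0769, "ax": -0.1429, "ay": 0, "az": 0},
    {"fingers": 1, "tx": -0.0061, "ty": -0.0145, "tz": -0.0769, "ax": -0.1429, "ay": 0, "az": 0},
  ],
)

```text
time_s: 8.32
tcp_pos: [0.5097, 0.0606, 0.1997]
ee_rot: [[-0.706, -0.707, -0.043], [-0.027, -0.034, 0.999], [-0.708, 0.707, 0.004]]
wrist_force: [-0.2, -0.1, -2.2]
gripper_width: 0.688
```

Request:
play_rows(
  commands=[
    {"fingers": 1, "tx": 0.0125, "ty": 0.0051, "tz": -0.0945, "ax": -0.1733, "ay": -0.0041, "az": -0.0041},
    {"fingers": 1, "tx": 0.0125, "ty": 0.0051, "tz": -0.0945, "ax": -0.1733, "ay": -0.0041, "az": -0.0041},
    {"fingers": 1, "tx": 0.0125, "ty": 0.0051, "tz": -0.0945, "ax": -0.1733, "ay": -0.0041, "az": -0.0041},
    {"fingers": 1, "tx": 0.0125, "ty": 0.0051, "tz": -0.0945, "ax": -0.1733, "ay": -0.0041, "az": -0.0041},
    {"fingers": 1, "tx": 0.0125, "ty": 0.0051, "tz": -0.0945, "ax": -0.1733, "ay": -0.0041, "az": -0.0041},
  ],
)

```text
time_s: 8.73
tcp_pos: [0.5032, -0.0102, 0.1953]
ee_rot: [[-0.701, -0.593, -0.397], [-0.012, -0.546, 0.837], [-0.713, 0.591, 0.376]]
wrist_force: [-0.5, -0.2, -1.3]
gripper_width: 0.682
```

Request:
play_rows(
  commands=[
    {"fingers": 1, "tx": 0.0109, "ty": 0.0536, "tz": -0.0783, "ax": -0.1733, "ay": -0.0041, "az": -0.0041},
    {"fingers": 1, "tx": 0.0109, "ty": 0.0536, "tz": -0.0783, "ax": -0.1733, "ay": -0.0041, "az": -0.0041},
    {"fingers": 1, "tx": 0.0109, "ty": 0.0536, "tz": -0.0783, "ax": -0.1733, "ay": -0.0041, "az": -0.0041},
    {"fingers": 1, "tx": 0.0109, "ty": 0.0536, "tz": -0.0783, "ax": -0.1733, "ay": -0.0041, "az": -0.0041},
    {"fingers": 1, "tx": 0.0109, "ty": 0.0536, "tz": -0.0783, "ax": -0.1733, "ay": -0.0041, "az": -0.0041},
  ],
)

```text
time_s: 9.15
tcp_pos: [0.4968, -0.0814, 0.1914]
ee_rot: [[-0.702, -0.313, -0.64], [0.006, -0.901, 0.433], [-0.712, 0.3, 0.634]]
wrist_force: [-1.3, 0.2, -2.1]
gripper_width: 0.691
```

Request:
play_rows(
  commands=[
    {"fingers": 1, "tx": 0.0075, "ty": 0.0692, "tz": -0.0315, "ax": -0.1387, "ay": -0.0032, "az": -0.0032},
    {"fingers": 1, "tx": 0.0075, "ty": 0.0692, "tz": -0.0315, "ax": -0.1387, "ay": -0.0032, "az": -0.0032},
    {"fingers": 1, "tx": 0.0075, "ty": 0.0692, "tz": -0.0315, "ax": -0.1387, "ay": -0.0032, "az": -0.0032},
    {"fingers": 1, "tx": 0.0075, "ty": 0.0692, "tz": -0.0315, "ax": -0.1387, "ay": -0.0032, "az": -0.0032},
    {"fingers": 1, "tx": 0.0075, "ty": 0.0692, "tz": -0.0315, "ax": -0.1387, "ay": -0.0032, "az": -0.0032},
  ],
)

```text
time_s: 9.57
tcp_pos: [0.4917, -0.1381, 0.1882]
ee_rot: [[-0.707, -0.024, -0.707], [0.018, -1.0, 0.016], [-0.707, -0.001, 0.707]]
wrist_force: [-0.2, 0.1, -1.8]
gripper_width: 0.688
```

```bash
python3 - <<'E'
from plan import *; import cv2
err()
from station import viewer,r
p=viewer.capture("side");cv2.imwrite("pics/s2.png",cv2.resize(p["image"][100:300,200:460,::-1],None,fx=3,fy=3))
E
```

```text
t 9.57 tcp [ 0.4917 -0.1381  0.1882] meas-cmd mm [-0.9 -1.1 -0.5] rot deg [ 0.12 -0.01 -0.21] F [-0.2  0.1 -1.8] w mm 59.8 q [   1.   36.    5.   -2. -104.   88.]
```

View pics/s2.png

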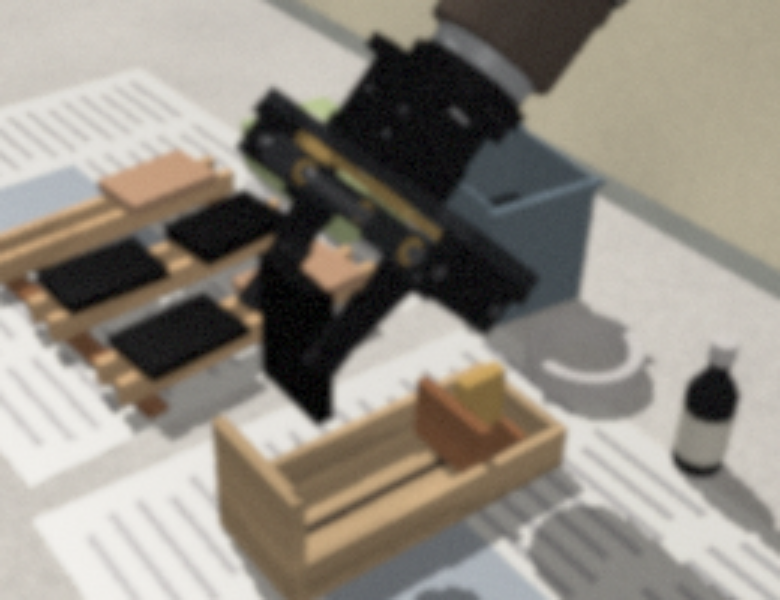

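The tile is upright at (295,330), ahead of the tray in the side view. Lowering it next.

```bash
python3 - <<'E'
from plan import *
P,Q=place(.024)
plan([(P+[0,0,.03],Q,1),(P,Q,1,5)])
E
```

```text
3 {"fingers":1,"tx":0.0848,"ty":0.0,"tz":-0.0848,"ax":0.0,"ay":-0.0,"az":-0.0}
5 {"fingers":1,"tx":0.0283,"ty":0.0,"tz":-0.0283,"ax":0.0,"ay":-0.0,"az":-0.0}
end [ 0.4926 -0.1371  0.0687]
```

Request:
play_rows(
  commands=[
    {"fingers": 1, "tx": 0.03, "ty": 0, "tz": -0.03, "ax": 0, "ay": 0, "az": 0},
    {"fingers": 1, "tx": 0.06, "ty": 0, "tz": -0.06, "ax": 0, "ay": 0, "az": 0},
    {"fingers": 1, "tx": 0.0848, "ty": 0, "tz": -0.0848, "ax": 0, "ay": 0, "az": 0},
    {"fingers": 1, "tx": 0.0848, "ty": 0, "tz": -0.0848, "ax": 0, "ay": 0, "az": 0},
  ],
)

```text
time_s: 9.95
tcp_pos: [0.4891, -0.1368, 0.0942]
ee_rot: [[-0.714, -0.025, -0.7], [0.018, -1.0, 0.018], [-0.7, -0.0, 0.714]]
wrist_force: [-1.3, 0.1, -2.7]
gripper_width: 0.692
```

Request:
play_rows(
  commands=[
    {"fingers": 1, "tx": 0.008, "ty": 0, "tz": -0.008, "ax": 0, "ay": 0, "az": 0},
    {"fingers": 1, "tx": 0.015, "ty": 0, "tz": -0.015, "ax": 0, "ay": 0, "az": 0},
    {"fingers": 1, "tx": 0.021, "ty": 0, "tz": -0.021, "ax": 0, "ay": 0, "az": 0},
    {"fingers": 1, "tx": 0.0255, "ty": 0, "tz": -0.0255, "ax": 0, "ay": 0, "az": 0},
    {"fingers": 1, "tx": 0.0283, "ty": 0, "tz": -0.0283, "ax": 0, "ay": 0, "az": 0},
  ],
)

```text
time_s: 10.37
tcp_pos: [0.492, -0.1378, 0.0698]
ee_rot: [[-0.708, -0.023, -0.706], [0.016, -1.0, 0.017], [-0.706, 0.0, 0.708]]
wrist_force: [4.2, 6.0, 11.6]
gripper_width: 0.685
```

Request:
play_rows(
  commands=[
    {"fingers": 1, "tx": 0, "ty": 0, "tz": 0, "ax": 0, "ay": 0, "az": 0},
    {"fingers": 1, "tx": 0, "ty": 0, "tz": 0, "ax": 0, "ay": 0, "az": 0},
  ],
)

```text
time_s: 10.53
tcp_pos: [0.4922, -0.1377, 0.0698]
ee_rot: [[-0.707, -0.023, -0.707], [0.016, -1.0, 0.016], [-0.707, 0.0, 0.707]]
wrist_force: [0.6, 1.6, 2.6]
gripper_width: 0.687
```

```bash
python3 - <<'E'
from plan import *; import cv2
err()
from station import viewer,r
p=viewer.capture("side");cv2.imwrite("pics/s3.png",cv2.resize(p["image"][150:310,220:430,::-1],None,fx=3,fy=3))
E
```

```text
t 10.53 tcp [ 0.4922 -0.1377  0.0698] meas-cmd mm [-0.4 -0.7  1.1] rot deg [ 0.14  0.01 -0.11] F [0.6 1.6 2.6] w mm 59.8 q [  1.  44.  -0.  -2. -91.  88.]
```

View pics/s3.png

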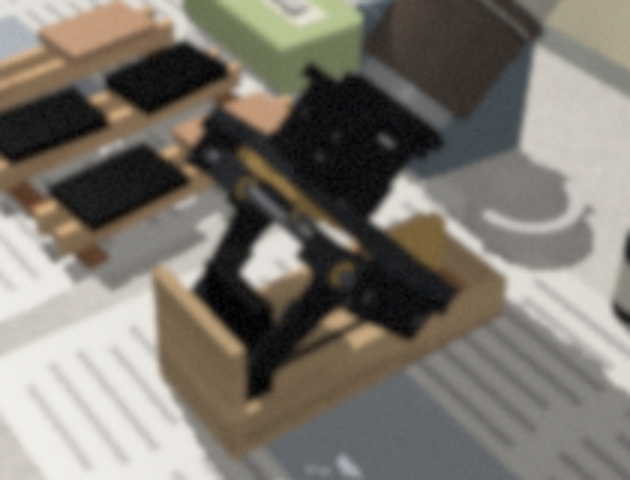

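```bash
cat >> plan.py <<'E'
def togo(i):   # from place pose: retreat and go above tile i
    p,R=load();a=p-.14*R[:,0]
    plan([(a,R,-.75)],vmax=.03); print("-- transit")
    g,Q=grasp(i);h=g+[0,0,.1]
    plan([(a+(h-a)*.5+[0,0,.05],R@Ro.from_rotvec([np.pi/2,0,0]).as_matrix(),-.75),(h,Q,-.75)],vmax=.04,wmax=7)
def pick(i):
    g,Q=grasp(i);plan([(g+[0,0,.03],Q,-.75),(g,Q,-.75)],vmax=.035)
def carry(xw,i):
    g,R=load();P,Q=place(xw,.003);a=g+[0,0,.11];h=P+[0,0,.12]
    plan([(a,R,1)]);print('-- transit')
    plan([(a+(h-a)*.5+[0,0,.03],R@Ro.from_rotvec([-np.pi/2,0,0]).as_matrix(),1),(h,Q,1)],vmax=.036,wmax=7)
    print('-- lower');plan([(P+[0,0,.03],Q,1),(P,Q,1)],vmax=.05)
E
python3 -c "
from plan import *
togo(1)"
```

```text
5 {"fingers":-0.75,"tx":-0.1867,"ty":0.0,"tz":-0.0,"ax":0.0,"ay":0.0,"az":0.0}
end [ 0.5916 -0.139   0.1678]
-- transit
5 {"fingers":-0.75,"tx":0.0004,"ty":-0.078,"tz":0.0268,"ax":0.1923,"ay":0.0,"az":-0.0}
4 {"fingers":-0.75,"tx":0.0002,"ty":-0.0392,"tz":0.053,"ax":0.1539,"ay":0.0,"az":-0.0}
4 {"fingers":-0.75,"tx":0.0003,"ty":-0.01,"tz":0.0651,"ax":0.1538,"ay":0.0,"az":-0.0}
5 {"fingers":-0.75,"tx":0.0366,"ty":-0.0095,"tz":0.078,"ax":0.1928,"ay":-0.0003,"az":0.0004}
4 {"fingers":-0.75,"tx":0.0294,"ty":0.0292,"tz":0.0556,"ax":0.1542,"ay":-0.0003,"az":0.0003}
4 {"fingers":-0.75,"tx":0.0295,"ty":0.0517,"tz":0.0355,"ax":0.1542,"ay":-0.0003,"az":0.0003}
end [0.5228 0.1664 0.1405]
```

Request:
play_rows(
  commands=[
    {"fingers": 0.2, "tx": 0, "ty": 0, "tz": 0, "ax": 0, "ay": 0, "az": 0},
    {"fingers": -0.6, "tx": 0, "ty": 0, "tz": 0, "ax": 0, "ay": 0, "az": 0},
    {"fingers": -0.75, "tx": 0, "ty": 0, "tz": 0, "ax": 0, "ay": 0, "az": 0},
    {"fingers": -0.75, "tx": 0, "ty": 0, "tz": 0, "ax": 0, "ay": 0, "az": 0},
  ],
)

```text
time_s: 10.92
tcp_pos: [0.4918, -0.1379, 0.0684]
ee_rot: [[-0.707, -0.024, -0.707], [0.017, -1.0, 0.017], [-0.707, 0.0, 0.707]]
wrist_force: [0.4, 0.1, -0.0]
gripper_width: 0.826
```

Request:
play_rows(
  commands=[
    {"fingers": -0.75, "tx": -0.01, "ty": 0, "tz": 0, "ax": 0, "ay": 0, "az": 0},
    {"fingers": -0.75, "tx": -0.04, "ty": 0, "tz": 0, "ax": 0, "ay": 0, "az": 0},
    {"fingers": -0.75, "tx": -0.09, "ty": 0, "tz": 0, "ax": 0, "ay": 0, "az": 0},
    {"fingers": -0.75, "tx": -0.14, "ty": 0, "tz": 0, "ax": 0, "ay": 0, "az": 0},
    {"fingers": -0.75, "tx": -0.1867, "ty": 0, "tz": 0, "ax": 0, "ay": 0, "az": 0},
  ],
)

```text
time_s: 11.33
tcp_pos: [0.5922, -0.1404, 0.1697]
ee_rot: [[-0.706, -0.023, -0.707], [0.016, -1.0, 0.017], [-0.708, 0.001, 0.707]]
wrist_force: [1.7, -0.4, 0.2]
gripper_width: 0.871
```

Request:
play_rows(
  commands=[
    {"fingers": -0.75, "tx": 0.0004, "ty": -0.078, "tz": 0.0268, "ax": 0.1923, "ay": 0, "az": 0},
    {"fingers": -0.75, "tx": 0.0004, "ty": -0.078, "tz": 0.0268, "ax": 0.1923, "ay": 0, "az": 0},
    {"fingers": -0.75, "tx": 0.0004, "ty": -0.078, "tz": 0.0268, "ax": 0.1923, "ay": 0, "az": 0},
    {"fingers": -0.75, "tx": 0.0004, "ty": -0.078, "tz": 0.0268, "ax": 0.1923, "ay": 0, "az": 0},
    {"fingers": -0.75, "tx": 0.0004, "ty": -0.078, "tz": 0.0268, "ax": 0.1923, "ay": 0, "az": 0},
  ],
)

```text
time_s: 11.75
tcp_pos: [0.5782, -0.0807, 0.1821]
ee_rot: [[-0.707, -0.423, -0.567], [0.016, -0.81, 0.586], [-0.708, 0.405, 0.579]]
wrist_force: [-0.2, -0.6, 0.4]
gripper_width: 0.876
```

Request:
play_rows(
  commands=[
    {"fingers": -0.75, "tx": 0.0002, "ty": -0.0392, "tz": 0.053, "ax": 0.1539, "ay": 0, "az": 0},
    {"fingers": -0.75, "tx": 0.0002, "ty": -0.0392, "tz": 0.053, "ax": 0.1539, "ay": 0, "az": 0},
    {"fingers": -0.75, "tx": 0.0002, "ty": -0.0392, "tz": 0.053, "ax": 0.1539, "ay": 0, "az": 0},
    {"fingers": -0.75, "tx": 0.0002, "ty": -0.0392, "tz": 0.053, "ax": 0.1539, "ay": 0, "az": 0},
  ],
)

```text
time_s: 12.08
tcp_pos: [0.5679, -0.0334, 0.1936]
ee_rot: [[-0.706, -0.639, -0.306], [0.015, -0.445, 0.895], [-0.708, 0.627, 0.324]]
wrist_force: [0.1, -0.1, 0.5]
gripper_width: 0.873
```

Request:
play_rows(
  commands=[
    {"fingers": -0.75, "tx": 0.0003, "ty": -0.01, "tz": 0.0651, "ax": 0.1538, "ay": 0, "az": 0},
    {"fingers": -0.75, "tx": 0.0003, "ty": -0.01, "tz": 0.0651, "ax": 0.1538, "ay": 0, "az": 0},
    {"fingers": -0.75, "tx": 0.0003, "ty": -0.01, "tz": 0.0651, "ax": 0.1538, "ay": 0, "az": 0},
    {"fingers": -0.75, "tx": 0.0003, "ty": -0.01, "tz": 0.0651, "ax": 0.1538, "ay": 0, "az": 0},
  ],
)

```text
time_s: 12.42
tcp_pos: [0.5574, 0.0136, 0.2047]
ee_rot: [[-0.706, -0.708, 0.026], [0.015, 0.021, 1.0], [-0.708, 0.706, -0.004]]
wrist_force: [-0.9, -0.4, -0.7]
gripper_width: 0.873
```

Request:
play_rows(
  commands=[
    {"fingers": -0.75, "tx": 0.0366, "ty": -0.0095, "tz": 0.078, "ax": 0.1928, "ay": -0.0003, "az": 0.0004},
    {"fingers": -0.75, "tx": 0.0366, "ty": -0.0095, "tz": 0.078, "ax": 0.1928, "ay": -0.0003, "az": 0.0004},
    {"fingers": -0.75, "tx": 0.0366, "ty": -0.0095, "tz": 0.078, "ax": 0.1928, "ay": -0.0003, "az": 0.0004},
    {"fingers": -0.75, "tx": 0.0366, "ty": -0.0095, "tz": 0.078, "ax": 0.1928, "ay": -0.0003, "az": 0.0004},
    {"fingers": -0.75, "tx": 0.0366, "ty": -0.0095, "tz": 0.078, "ax": 0.1928, "ay": -0.0003, "az": 0.0004},
  ],
)

```text
time_s: 12.83
tcp_pos: [0.5443, 0.0721, 0.1796]
ee_rot: [[-0.708, -0.565, 0.424], [0.017, 0.587, 0.809], [-0.706, 0.58, -0.406]]
wrist_force: [0.2, 0.0, 0.3]
gripper_width: 0.876
```

Request:
play_rows(
  commands=[
    {"fingers": -0.75, "tx": 0.0294, "ty": 0.0292, "tz": 0.0556, "ax": 0.1542, "ay": -0.0003, "az": 0.0003},
    {"fingers": -0.75, "tx": 0.0294, "ty": 0.0292, "tz": 0.0556, "ax": 0.1542, "ay": -0.0003, "az": 0.0003},
    {"fingers": -0.75, "tx": 0.0294, "ty": 0.0292, "tz": 0.0556, "ax": 0.1542, "ay": -0.0003, "az": 0.0003},
    {"fingers": -0.75, "tx": 0.0294, "ty": 0.0292, "tz": 0.0556, "ax": 0.1542, "ay": -0.0003, "az": 0.0003},
  ],
)

```text
time_s: 13.17
tcp_pos: [0.5337, 0.1194, 0.1598]
ee_rot: [[-0.708, -0.302, 0.638], [0.018, 0.896, 0.443], [-0.706, 0.325, -0.629]]
wrist_force: [0.9, 0.5, -0.8]
gripper_width: 0.872
```

Request:
play_rows(
  commands=[
    {"fingers": -0.75, "tx": 0.0295, "ty": 0.0517, "tz": 0.0355, "ax": 0.1542, "ay": -0.0003, "az": 0.0003},
    {"fingers": -0.75, "tx": 0.0295, "ty": 0.0517, "tz": 0.0355, "ax": 0.1542, "ay": -0.0003, "az": 0.0003},
    {"fingers": -0.75, "tx": 0.0295, "ty": 0.0517, "tz": 0.0355, "ax": 0.1542, "ay": -0.0003, "az": 0.0003},
    {"fingers": -0.75, "tx": 0.0295, "ty": 0.0517, "tz": 0.0355, "ax": 0.1542, "ay": -0.0003, "az": 0.0003},
    {"fingers": -0.75, "tx": 0.0295, "ty": 0.0517, "tz": 0.0355, "ax": 0.1542, "ay": -0.0003, "az": 0.0003},
  ],
)

```text
time_s: 13.58
tcp_pos: [0.5234, 0.1659, 0.1404]
ee_rot: [[-0.707, 0.029, 0.707], [0.019, 1.0, -0.022], [-0.707, -0.002, -0.707]]
wrist_force: [-0.4, 0.7, 0.3]
gripper_width: 0.878
```

```bash
python3 - <<'E'
from plan import *; import cv2
err()
from station import viewer,r
from fit import *
import pickle
cams={v:viewer.capture(v) for v in("top","side")}
cv2.imwrite("pics/s4.png",np.hstack([cv2.resize(cams["top"]["image"][190:340,330:440,::-1],None,fx=3.5,fy=3.5),cv2.resize(cams["side"]["image"][200:310,250:370,::-1],(385,525))]))
pick(1)
E
```

```text
t 13.58 tcp [0.5234 0.1659 0.1404] meas-cmd mm [ 0.6 -0.5 -0.1] rot deg [0.22 0.01 0.1 ] F [-0.4  0.7  0.3] w mm 76.4 q [  24.   42.   15.  -18. -104. -114.]
2 {"fingers":-0.75,"tx":0.066,"ty":0.0,"tz":0.066,"ax":-0.0,"ay":-0.0,"az":-0.0}
1 {"fingers":-0.75,"tx":0.0282,"ty":0.0,"tz":0.0283,"ax":-0.0,"ay":-0.0,"az":-0.0}
end [0.5228 0.1664 0.0406]
```

View pics/s4.png

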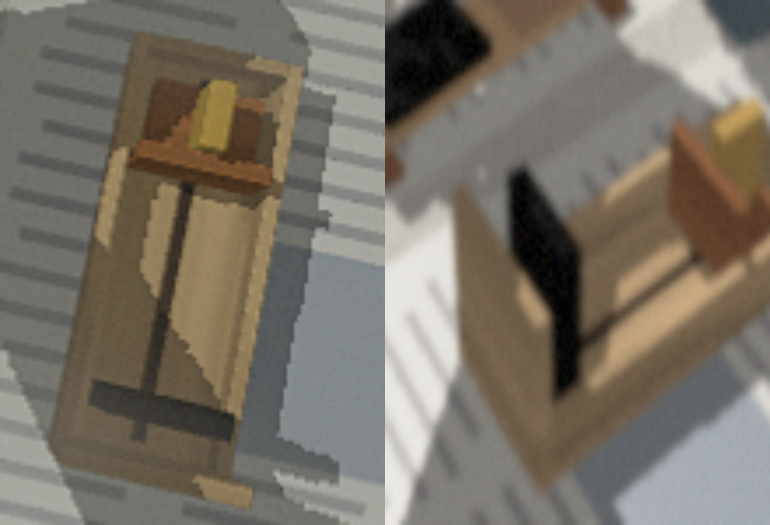

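Tile 1 stands upright in the tray, a little off the tall wall (bar at (160,405) in the left crop). Picking the second tile.

Request:
play_rows(
  commands=[
    {"fingers": -0.75, "tx": 0.033, "ty": 0, "tz": 0.033, "ax": 0, "ay": 0, "az": 0},
    {"fingers": -0.75, "tx": 0.066, "ty": 0, "tz": 0.066, "ax": 0, "ay": 0, "az": 0},
    {"fingers": -0.75, "tx": 0.066, "ty": 0, "tz": 0.066, "ax": 0, "ay": 0, "az": 0},
  ],
)

```text
time_s: 13.93
tcp_pos: [0.5198, 0.1647, 0.0649]
ee_rot: [[-0.715, 0.029, 0.699], [0.02, 1.0, -0.022], [-0.699, -0.002, -0.715]]
wrist_force: [-1.3, -0.6, -1.6]
gripper_width: 0.875
```

Request:
play_rows(
  commands=[
    {"fingers": -0.75, "tx": 0.01, "ty": 0, "tz": 0.01, "ax": 0, "ay": 0, "az": 0},
    {"fingers": -0.75, "tx": 0.02, "ty": 0, "tz": 0.02, "ax": 0, "ay": 0, "az": 0},
    {"fingers": -0.75, "tx": 0.0282, "ty": 0, "tz": 0.0283, "ax": 0, "ay": 0, "az": 0},
    {"fingers": -0.75, "tx": 0.0282, "ty": 0, "tz": 0.0283, "ax": 0, "ay": 0, "az": 0},
  ],
)

```text
time_s: 14.27
tcp_pos: [0.5229, 0.1655, 0.0398]
ee_rot: [[-0.708, 0.029, 0.706], [0.02, 1.0, -0.02], [-0.706, -0.0, -0.708]]
wrist_force: [-0.5, -0.3, 0.1]
gripper_width: 0.873
```

Request:
play_rows(
  commands=[
    {"fingers": 1, "tx": 0, "ty": 0, "tz": 0, "ax": 0, "ay": 0, "az": 0},
    {"fingers": 1, "tx": 0, "ty": 0, "tz": 0, "ax": 0, "ay": 0, "az": 0},
    {"fingers": 1, "tx": 0, "ty": 0, "tz": 0, "ax": 0, "ay": 0, "az": 0},
    {"fingers": 1, "tx": 0, "ty": 0, "tz": 0, "ax": 0, "ay": 0, "az": 0},
    {"fingers": 1, "tx": 0, "ty": 0, "tz": 0, "ax": 0, "ay": 0, "az": 0},
  ],
)

```text
time_s: 14.68
tcp_pos: [0.5237, 0.1659, 0.0414]
ee_rot: [[-0.706, 0.028, 0.708], [0.021, 1.0, -0.019], [-0.708, 0.001, -0.706]]
wrist_force: [1.4, 0.6, 2.4]
gripper_width: 0.685
```

```bash
python3 - <<'E'
from plan import *
err()
carry(.054,1)
E
```

```text
t 14.68 tcp [0.5237 0.1659 0.0414] meas-cmd mm [ 0.9 -0.5  0.8] rot deg [ 0.1  -0.08  0.16] F [1.4 0.6 2.4] w mm 59.6 q [  24.   48.   11.  -18.  -95. -110.]
4 {"fingers":1,"tx":-0.1037,"ty":-0.0,"tz":-0.1037,"ax":0.0,"ay":0.0,"az":0.0}
end [0.5229 0.1664 0.1506]
-- transit
5 {"fingers":1,"tx":-0.0194,"ty":-0.078,"tz":-0.0167,"ax":-0.1923,"ay":0.0,"az":-0.0}
4 {"fingers":1,"tx":-0.0155,"ty":-0.0436,"tz":-0.0465,"ax":-0.1539,"ay":0.0,"az":0.0}
4 {"fingers":1,"tx":-0.0155,"ty":-0.0172,"tz":-0.0614,"ax":-0.1538,"ay":0.0,"az":0.0}
5 {"fingers":1,"tx":0.0023,"ty":-0.005,"tz":-0.078,"ax":-0.1928,"ay":0.0004,"az":0.0003}
4 {"fingers":1,"tx":0.002,"ty":0.0322,"tz":-0.0535,"ax":-0.1542,"ay":0.0002,"az":0.0003}
4 {"fingers":1,"tx":0.002,"ty":0.0534,"tz":-0.0324,"ax":-0.1542,"ay":0.0003,"az":0.0003}
end [ 0.5226 -0.1376  0.1903]
-- lower
2 {"fingers":1,"tx":0.0849,"ty":0.0,"tz":-0.0848,"ax":0.0,"ay":0.0,"az":-0.0}
1 {"fingers":1,"tx":0.0283,"ty":0.0,"tz":-0.0283,"ax":0.0,"ay":0.0,"az":-0.0}
end [ 0.5225 -0.1376  0.0702]
```

Request:
play_rows(
  commands=[
    {"fingers": 1, "tx": -0.1037, "ty": 0, "tz": -0.1037, "ax": 0, "ay": 0, "az": 0},
    {"fingers": 1, "tx": -0.1037, "ty": 0, "tz": -0.1037, "ax": 0, "ay": 0, "az": 0},
    {"fingers": 1, "tx": -0.1037, "ty": 0, "tz": -0.1037, "ax": 0, "ay": 0, "az": 0},
    {"fingers": 1, "tx": -0.1037, "ty": 0, "tz": -0.1037, "ax": 0, "ay": 0, "az": 0},
  ],
)

```text
time_s: 15.02
tcp_pos: [0.5261, 0.166, 0.1568]
ee_rot: [[-0.698, 0.027, 0.716], [0.022, 1.0, -0.017], [-0.716, 0.004, -0.698]]
wrist_force: [0.9, 0.5, -1.2]
gripper_width: 0.681
```

Request:
play_rows(
  commands=[
    {"fingers": 1, "tx": -0.0194, "ty": -0.078, "tz": -0.0167, "ax": -0.1923, "ay": 0, "az": 0},
    {"fingers": 1, "tx": -0.0194, "ty": -0.078, "tz": -0.0167, "ax": -0.1923, "ay": 0, "az": 0},
    {"fingers": 1, "tx": -0.0194, "ty": -0.078, "tz": -0.0167, "ax": -0.1923, "ay": 0, "az": 0},
    {"fingers": 1, "tx": -0.0194, "ty": -0.078, "tz": -0.0167, "ax": -0.1923, "ay": 0, "az": 0},
    {"fingers": 1, "tx": -0.0194, "ty": -0.078, "tz": -0.0167, "ax": -0.1923, "ay": 0, "az": 0},
  ],
)

```text
time_s: 15.43
tcp_pos: [0.5228, 0.1066, 0.1692]
ee_rot: [[-0.707, -0.38, 0.596], [0.021, 0.831, 0.555], [-0.707, 0.405, -0.58]]
wrist_force: [-0.5, -0.1, -0.6]
gripper_width: 0.686
```

Request:
play_rows(
  commands=[
    {"fingers": 1, "tx": -0.0155, "ty": -0.0436, "tz": -0.0465, "ax": -0.1539, "ay": 0, "az": 0},
    {"fingers": 1, "tx": -0.0155, "ty": -0.0436, "tz": -0.0465, "ax": -0.1539, "ay": 0, "az": 0},
    {"fingers": 1, "tx": -0.0155, "ty": -0.0436, "tz": -0.0465, "ax": -0.1539, "ay": 0, "az": 0},
    {"fingers": 1, "tx": -0.0155, "ty": -0.0436, "tz": -0.0465, "ax": -0.1539, "ay": 0, "az": 0},
  ],
)

```text
time_s: 15.77
tcp_pos: [0.5226, 0.0596, 0.1847]
ee_rot: [[-0.707, -0.614, 0.352], [0.022, 0.478, 0.878], [-0.707, 0.628, -0.325]]
wrist_force: [-0.3, -0.2, -1.1]
gripper_width: 0.686
```

Request:
play_rows(
  commands=[
    {"fingers": 1, "tx": -0.0155, "ty": -0.0172, "tz": -0.0614, "ax": -0.1538, "ay": 0, "az": 0},
    {"fingers": 1, "tx": -0.0155, "ty": -0.0172, "tz": -0.0614, "ax": -0.1538, "ay": 0, "az": 0},
    {"fingers": 1, "tx": -0.0155, "ty": -0.0172, "tz": -0.0614, "ax": -0.1538, "ay": 0, "az": 0},
    {"fingers": 1, "tx": -0.0155, "ty": -0.0172, "tz": -0.0614, "ax": -0.1538, "ay": 0, "az": 0},
  ],
)

```text
time_s: 16.1
tcp_pos: [0.5224, 0.0128, 0.1999]
ee_rot: [[-0.707, -0.707, 0.026], [0.022, 0.015, 1.0], [-0.707, 0.707, 0.004]]
wrist_force: [-0.3, 0.5, -1.6]
gripper_width: 0.687
```

Request:
play_rows(
  commands=[
    {"fingers": 1, "tx": 0.0023, "ty": -0.005, "tz": -0.078, "ax": -0.1928, "ay": 0.0004, "az": 0.0003},
    {"fingers": 1, "tx": 0.0023, "ty": -0.005, "tz": -0.078, "ax": -0.1928, "ay": 0.0004, "az": 0.0003},
    {"fingers": 1, "tx": 0.0023, "ty": -0.005, "tz": -0.078, "ax": -0.1928, "ay": 0.0004, "az": 0.0003},
    {"fingers": 1, "tx": 0.0023, "ty": -0.005, "tz": -0.078, "ax": -0.1928, "ay": 0.0004, "az": 0.0003},
    {"fingers": 1, "tx": 0.0023, "ty": -0.005, "tz": -0.078, "ax": -0.1928, "ay": 0.0004, "az": 0.0003},
  ],
)

```text
time_s: 16.52
tcp_pos: [0.522, -0.0454, 0.1956]
ee_rot: [[-0.708, -0.594, -0.382], [0.02, -0.557, 0.83], [-0.706, 0.58, 0.406]]
wrist_force: [0.2, 0.1, -1.2]
gripper_width: 0.688
```

Request:
play_rows(
  commands=[
    {"fingers": 1, "tx": 0.002, "ty": 0.0322, "tz": -0.0535, "ax": -0.1542, "ay": 0.0002, "az": 0.0003},
    {"fingers": 1, "tx": 0.002, "ty": 0.0322, "tz": -0.0535, "ax": -0.1542, "ay": 0.0002, "az": 0.0003},
    {"fingers": 1, "tx": 0.002, "ty": 0.0322, "tz": -0.0535, "ax": -0.1542, "ay": 0.0002, "az": 0.0003},
    {"fingers": 1, "tx": 0.002, "ty": 0.0322, "tz": -0.0535, "ax": -0.1542, "ay": 0.0002, "az": 0.0003},
  ],
)

```text
time_s: 16.85
tcp_pos: [0.5217, -0.0924, 0.1924]
ee_rot: [[-0.708, -0.348, -0.614], [0.019, -0.879, 0.476], [-0.706, 0.325, 0.629]]
wrist_force: [0.2, -0.0, -1.1]
gripper_width: 0.685
```

Request:
play_rows(
  commands=[
    {"fingers": 1, "tx": 0.002, "ty": 0.0534, "tz": -0.0324, "ax": -0.1542, "ay": 0.0003, "az": 0.0003},
    {"fingers": 1, "tx": 0.002, "ty": 0.0534, "tz": -0.0324, "ax": -0.1542, "ay": 0.0003, "az": 0.0003},
    {"fingers": 1, "tx": 0.002, "ty": 0.0534, "tz": -0.0324, "ax": -0.1542, "ay": 0.0003, "az": 0.0003},
    {"fingers": 1, "tx": 0.002, "ty": 0.0534, "tz": -0.0324, "ax": -0.1542, "ay": 0.0003, "az": 0.0003},
    {"fingers": 1, "tx": 0.002, "ty": 0.0534, "tz": -0.0324, "ax": -0.1542, "ay": 0.0003, "az": 0.0003},
  ],
)

```text
time_s: 17.27
tcp_pos: [0.5216, -0.1387, 0.1895]
ee_rot: [[-0.708, -0.023, -0.706], [0.017, -1.0, 0.015], [-0.706, -0.002, 0.708]]
wrist_force: [0.3, 1.2, -1.3]
gripper_width: 0.685
```

Request:
play_rows(
  commands=[
    {"fingers": 1, "tx": 0.03, "ty": 0, "tz": -0.03, "ax": 0, "ay": 0, "az": 0},
    {"fingers": 1, "tx": 0.06, "ty": 0, "tz": -0.06, "ax": 0, "ay": 0, "az": 0},
    {"fingers": 1, "tx": 0.0849, "ty": 0, "tz": -0.0848, "ax": 0, "ay": 0, "az": 0},
    {"fingers": 1, "tx": 0.0849, "ty": 0, "tz": -0.0848, "ax": 0, "ay": 0, "az": 0},
  ],
)

```text
time_s: 17.6
tcp_pos: [0.5188, -0.1376, 0.095]
ee_rot: [[-0.714, -0.027, -0.699], [0.019, -1.0, 0.019], [-0.699, 0.0, 0.715]]
wrist_force: [-0.8, 0.6, -1.8]
gripper_width: 0.69
```

Request:
play_rows(
  commands=[
    {"fingers": 1, "tx": 0.008, "ty": 0, "tz": -0.008, "ax": 0, "ay": 0, "az": 0},
    {"fingers": 1, "tx": 0.015, "ty": 0, "tz": -0.015, "ax": 0, "ay": 0, "az": 0},
    {"fingers": 1, "tx": 0.021, "ty": 0, "tz": -0.021, "ax": 0, "ay": 0, "az": 0},
    {"fingers": 1, "tx": 0.0255, "ty": 0, "tz": -0.0255, "ax": 0, "ay": 0, "az": 0},
    {"fingers": 1, "tx": 0.0283, "ty": 0, "tz": -0.0283, "ax": 0, "ay": 0, "az": 0},
  ],
)

```text
time_s: 18.02
tcp_pos: [0.522, -0.1385, 0.0704]
ee_rot: [[-0.707, -0.023, -0.707], [0.016, -1.0, 0.017], [-0.707, 0.0, 0.707]]
wrist_force: [2.5, 2.5, 3.6]
gripper_width: 0.686
```

Request:
play_rows(
  commands=[
    {"fingers": 1, "tx": 0, "ty": 0, "tz": 0, "ax": 0, "ay": 0, "az": 0},
    {"fingers": 1, "tx": 0, "ty": 0, "tz": 0, "ax": 0, "ay": 0, "az": 0},
  ],
)

```text
time_s: 18.18
tcp_pos: [0.5222, -0.1385, 0.0706]
ee_rot: [[-0.706, -0.023, -0.708], [0.016, -1.0, 0.017], [-0.708, 0.0, 0.707]]
wrist_force: [-0.4, 0.2, -1.3]
gripper_width: 0.688
```

```bash
python3 - <<'E'
from plan import *
err()
togo(2)
E
```

```text
t 18.18 tcp [ 0.5222 -0.1385  0.0706] meas-cmd mm [-0.4 -0.9  0.4] rot deg [ 0.15  0.05 -0.13] F [-0.4  0.2 -1.3] w mm 59.9 q [  1.  46.   5.  -2. -94.  88.]
5 {"fingers":-0.75,"tx":-0.1867,"ty":0.0,"tz":0.0,"ax":0.0,"ay":0.0,"az":0.0}
end [ 0.6215 -0.1396  0.1693]
-- transit
5 {"fingers":-0.75,"tx":0.0042,"ty":-0.0517,"tz":0.03,"ax":0.1923,"ay":0.0,"az":-0.0}
4 {"fingers":-0.75,"tx":0.0033,"ty":-0.0204,"tz":0.0433,"ax":0.1539,"ay":0.0,"az":-0.0}
4 {"fingers":-0.75,"tx":0.0033,"ty":0.002,"tz":0.0478,"ax":0.1538,"ay":-0.0,"az":-0.0}
5 {"fingers":-0.75,"tx":0.0404,"ty":-0.0062,"tz":0.0517,"ax":0.1818,"ay":0.008,"az":-0.0081}
4 {"fingers":-0.75,"tx":0.0312,"ty":0.0191,"tz":0.0381,"ax":0.1455,"ay":0.0065,"az":-0.0064}
4 {"fingers":-0.75,"tx":0.0299,"ty":0.0347,"tz":0.0261,"ax":0.1454,"ay":0.0064,"az":-0.0065}
end [0.5313 0.0639 0.1405]
```

Request:
play_rows(
  commands=[
    {"fingers": 0.2, "tx": 0, "ty": 0, "tz": 0, "ax": 0, "ay": 0, "az": 0},
    {"fingers": -0.6, "tx": 0, "ty": 0, "tz": 0, "ax": 0, "ay": 0, "az": 0},
    {"fingers": -0.75, "tx": 0, "ty": 0, "tz": 0, "ax": 0, "ay": 0, "az": 0},
    {"fingers": -0.75, "tx": 0, "ty": 0, "tz": 0, "ax": 0, "ay": 0, "az": 0},
  ],
)

```text
time_s: 18.52
tcp_pos: [0.5219, -0.1386, 0.0707]
ee_rot: [[-0.707, -0.023, -0.707], [0.016, -1.0, 0.017], [-0.707, 0.0, 0.707]]
wrist_force: [-0.1, -0.7, -0.1]
gripper_width: 0.826
```

Request:
play_rows(
  commands=[
    {"fingers": -0.75, "tx": -0.01, "ty": 0, "tz": 0, "ax": 0, "ay": 0, "az": 0},
    {"fingers": -0.75, "tx": -0.04, "ty": 0, "tz": 0, "ax": 0, "ay": 0, "az": 0},
    {"fingers": -0.75, "tx": -0.09, "ty": 0, "tz": 0, "ax": 0, "ay": 0, "az": 0},
    {"fingers": -0.75, "tx": -0.14, "ty": 0, "tz": 0, "ax": 0, "ay": 0, "az": 0},
    {"fingers": -0.75, "tx": -0.1867, "ty": 0, "tz": 0, "ax": 0, "ay": 0, "az": 0},
  ],
)

```text
time_s: 18.93
tcp_pos: [0.6221, -0.141, 0.1718]
ee_rot: [[-0.706, -0.023, -0.707], [0.016, -1.0, 0.017], [-0.708, 0.001, 0.707]]
wrist_force: [0.6, -0.4, -0.4]
gripper_width: 0.876
```

Request:
play_rows(
  commands=[
    {"fingers": -0.75, "tx": 0.0042, "ty": -0.0517, "tz": 0.03, "ax": 0.1923, "ay": 0, "az": 0},
    {"fingers": -0.75, "tx": 0.0042, "ty": -0.0517, "tz": 0.03, "ax": 0.1923, "ay": 0, "az": 0},
    {"fingers": -0.75, "tx": 0.0042, "ty": -0.0517, "tz": 0.03, "ax": 0.1923, "ay": 0, "az": 0},
    {"fingers": -0.75, "tx": 0.0042, "ty": -0.0517, "tz": 0.03, "ax": 0.1923, "ay": 0, "az": 0},
    {"fingers": -0.75, "tx": 0.0042, "ty": -0.0517, "tz": 0.03, "ax": 0.1923, "ay": 0, "az": 0},
  ],
)

```text
time_s: 19.35
tcp_pos: [0.604, -0.1013, 0.1836]
ee_rot: [[-0.707, -0.424, -0.567], [0.016, -0.81, 0.586], [-0.707, 0.405, 0.579]]
wrist_force: [1.1, -0.2, -1.2]
gripper_width: 0.874
```

Request:
play_rows(
  commands=[
    {"fingers": -0.75, "tx": 0.0033, "ty": -0.0204, "tz": 0.0433, "ax": 0.1539, "ay": 0, "az": 0},
    {"fingers": -0.75, "tx": 0.0033, "ty": -0.0204, "tz": 0.0433, "ax": 0.1539, "ay": 0, "az": 0},
    {"fingers": -0.75, "tx": 0.0033, "ty": -0.0204, "tz": 0.0433, "ax": 0.1539, "ay": 0, "az": 0},
    {"fingers": -0.75, "tx": 0.0033, "ty": -0.0204, "tz": 0.0433, "ax": 0.1539, "ay": 0, "az": 0},
  ],
)

```text
time_s: 19.68
tcp_pos: [0.5902, -0.0697, 0.195]
ee_rot: [[-0.706, -0.639, -0.305], [0.015, -0.445, 0.895], [-0.708, 0.628, 0.324]]
wrist_force: [0.2, 0.1, 0.0]
gripper_width: 0.876
```

Request:
play_rows(
  commands=[
    {"fingers": -0.75, "tx": 0.0033, "ty": 0.002, "tz": 0.0478, "ax": 0.1538, "ay": 0, "az": 0},
    {"fingers": -0.75, "tx": 0.0033, "ty": 0.002, "tz": 0.0478, "ax": 0.1538, "ay": 0, "az": 0},
    {"fingers": -0.75, "tx": 0.0033, "ty": 0.002, "tz": 0.0478, "ax": 0.1538, "ay": 0, "az": 0},
    {"fingers": -0.75, "tx": 0.0033, "ty": 0.002, "tz": 0.0478, "ax": 0.1538, "ay": 0, "az": 0},
  ],
)

```text
time_s: 20.02
tcp_pos: [0.5764, -0.0383, 0.2059]
ee_rot: [[-0.706, -0.707, 0.026], [0.016, 0.022, 1.0], [-0.708, 0.706, -0.004]]
wrist_force: [0.0, 1.2, 0.7]
gripper_width: 0.873
```

Request:
play_rows(
  commands=[
    {"fingers": -0.75, "tx": 0.0404, "ty": -0.0062, "tz": 0.0517, "ax": 0.1818, "ay": 0.008, "az": -0.0081},
    {"fingers": -0.75, "tx": 0.0404, "ty": -0.0062, "tz": 0.0517, "ax": 0.1818, "ay": 0.008, "az": -0.0081},
    {"fingers": -0.75, "tx": 0.0404, "ty": -0.0062, "tz": 0.0517, "ax": 0.1818, "ay": 0.008, "az": -0.0081},
    {"fingers": -0.75, "tx": 0.0404, "ty": -0.0062, "tz": 0.0517, "ax": 0.1818, "ay": 0.008, "az": -0.0081},
    {"fingers": -0.75, "tx": 0.0404, "ty": -0.0062, "tz": 0.0517, "ax": 0.1818, "ay": 0.008, "az": -0.0081},
  ],
)

```text
time_s: 20.43
tcp_pos: [0.5591, 0.0007, 0.1808]
ee_rot: [[-0.695, -0.603, 0.392], [-0.016, 0.558, 0.829], [-0.719, 0.57, -0.398]]
wrist_force: [-0.1, -0.4, -0.0]
gripper_width: 0.873
```

Request:
play_rows(
  commands=[
    {"fingers": -0.75, "tx": 0.0312, "ty": 0.0191, "tz": 0.0381, "ax": 0.1455, "ay": 0.0065, "az": -0.0064},
    {"fingers": -0.75, "tx": 0.0312, "ty": 0.0191, "tz": 0.0381, "ax": 0.1455, "ay": 0.0065, "az": -0.0064},
    {"fingers": -0.75, "tx": 0.0312, "ty": 0.0191, "tz": 0.0381, "ax": 0.1455, "ay": 0.0065, "az": -0.0064},
    {"fingers": -0.75, "tx": 0.0312, "ty": 0.0191, "tz": 0.0381, "ax": 0.1455, "ay": 0.0065, "az": -0.0064},
  ],
)

```text
time_s: 20.77
tcp_pos: [0.5452, 0.0322, 0.1607]
ee_rot: [[-0.696, -0.384, 0.607], [-0.045, 0.866, 0.497], [-0.717, 0.319, -0.62]]
wrist_force: [-0.3, 0.1, -0.8]
gripper_width: 0.873
```

Request:
play_rows(
  commands=[
    {"fingers": -0.75, "tx": 0.0299, "ty": 0.0347, "tz": 0.0261, "ax": 0.1454, "ay": 0.0064, "az": -0.0065},
    {"fingers": -0.75, "tx": 0.0299, "ty": 0.0347, "tz": 0.0261, "ax": 0.1454, "ay": 0.0064, "az": -0.0065},
    {"fingers": -0.75, "tx": 0.0299, "ty": 0.0347, "tz": 0.0261, "ax": 0.1454, "ay": 0.0064, "az": -0.0065},
    {"fingers": -0.75, "tx": 0.0299, "ty": 0.0347, "tz": 0.0261, "ax": 0.1454, "ay": 0.0064, "az": -0.0065},
    {"fingers": -0.75, "tx": 0.0299, "ty": 0.0347, "tz": 0.0261, "ax": 0.1454, "ay": 0.0064, "az": -0.0065},
  ],
)

```text
time_s: 21.18
tcp_pos: [0.5316, 0.0634, 0.1408]
ee_rot: [[-0.704, -0.097, 0.704], [-0.069, 0.995, 0.067], [-0.707, -0.001, -0.707]]
wrist_force: [0.3, -0.6, -0.0]
gripper_width: 0.876
```

```bash
python3 - <<'E'
from plan import *; import cv2
err()
from station import viewer,spotter
p=viewer.capture("side")
cv2.imwrite("pics/s5.png",cv2.resize(p["image"][150:310,220:430,::-1],None,fx=3,fy=3))
print([(np.round(d["uv"]).tolist(),round(d["score"],2),int(d["region"].sum())) for d in spotter.silhouettes("tile_a",p)])
pick(2)
E
```

```text
t 21.18 tcp [0.5316 0.0634 0.1408] meas-cmd mm [ 0.4 -0.5  0.3] rot deg [0.19 0.   0.09] F [ 0.3 -0.6 -0. ] w mm 76.3 q [  19.   41.   10.  -10. -103. -102.]
[([261.0, 212.0], 0.98, 735), ([316.0, 252.0], 0.91, 599), ([302.0, 251.0], 0.79, 633), ([269.0, 174.0], 0.53, 367), ([326.0, 165.0], 0.5, 844)]
2 {"fingers":-0.75,"tx":0.066,"ty":0.0,"tz":0.066,"ax":0.0,"ay":0.0,"az":0.0}
1 {"fingers":-0.75,"tx":0.0283,"ty":0.0,"tz":0.0283,"ax":0.0,"ay":0.0,"az":0.0}
end [0.5313 0.0639 0.0405]
```

View pics/s5.png

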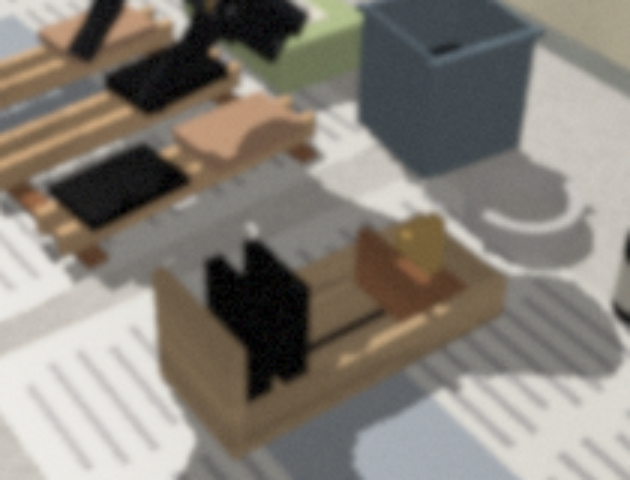

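Two tiles now stand upright (near (232,330) and (278,315)). The third is still at (115,185) on the rack.

Request:
play_rows(
  commands=[
    {"fingers": -0.75, "tx": 0.033, "ty": 0, "tz": 0.033, "ax": 0, "ay": 0, "az": 0},
    {"fingers": -0.75, "tx": 0.066, "ty": 0, "tz": 0.066, "ax": 0, "ay": 0, "az": 0},
    {"fingers": -0.75, "tx": 0.066, "ty": 0, "tz": 0.066, "ax": 0, "ay": 0, "az": 0},
  ],
)

```text
time_s: 21.53
tcp_pos: [0.5279, 0.0626, 0.0654]
ee_rot: [[-0.712, -0.095, 0.696], [-0.068, 0.995, 0.067], [-0.699, 0.001, -0.715]]
wrist_force: [-1.9, -0.1, -1.1]
gripper_width: 0.873
```

Request:
play_rows(
  commands=[
    {"fingers": -0.75, "tx": 0.01, "ty": 0, "tz": 0.01, "ax": 0, "ay": 0, "az": 0},
    {"fingers": -0.75, "tx": 0.02, "ty": 0, "tz": 0.02, "ax": 0, "ay": 0, "az": 0},
    {"fingers": -0.75, "tx": 0.0283, "ty": 0, "tz": 0.0283, "ax": 0, "ay": 0, "az": 0},
    {"fingers": -0.75, "tx": 0.0283, "ty": 0, "tz": 0.0283, "ax": 0, "ay": 0, "az": 0},
  ],
)

```text
time_s: 21.87
tcp_pos: [0.531, 0.063, 0.0397]
ee_rot: [[-0.705, -0.096, 0.703], [-0.068, 0.995, 0.068], [-0.706, 0.0, -0.708]]
wrist_force: [0.0, 0.8, -0.8]
gripper_width: 0.872
```

Request:
play_rows(
  commands=[
    {"fingers": 1, "tx": 0, "ty": 0, "tz": 0, "ax": 0, "ay": 0, "az": 0},
    {"fingers": 1, "tx": 0, "ty": 0, "tz": 0, "ax": 0, "ay": 0, "az": 0},
    {"fingers": 1, "tx": 0, "ty": 0, "tz": 0, "ax": 0, "ay": 0, "az": 0},
    {"fingers": 1, "tx": 0, "ty": 0, "tz": 0, "ax": 0, "ay": 0, "az": 0},
    {"fingers": 1, "tx": 0, "ty": 0, "tz": 0, "ax": 0, "ay": 0, "az": 0},
  ],
)

```text
time_s: 22.28
tcp_pos: [0.5317, 0.0632, 0.0413]
ee_rot: [[-0.703, -0.097, 0.705], [-0.068, 0.995, 0.069], [-0.708, 0.0, -0.706]]
wrist_force: [0.7, 0.9, 2.6]
gripper_width: 0.686
```

```bash
python3 - <<'E'
from plan import *
err()
carry(.084,2)
E
```

```text
t 22.28 tcp [0.5317 0.0632 0.0413] meas-cmd mm [ 0.4 -0.7  0.8] rot deg [ 0.12 -0.06  0.14] F [0.7 0.9 2.6] w mm 59.7 q [  19.   48.    7.   -9.  -93. -100.]
4 {"fingers":1,"tx":-0.1037,"ty":-0.0,"tz":-0.1037,"ax":0.0,"ay":0.0,"az":0.0}
end [0.5313 0.0639 0.1505]
-- transit
5 {"fingers":1,"tx":-0.0183,"ty":-0.0521,"tz":-0.0179,"ax":-0.1923,"ay":0.0,"az":-0.0}
4 {"fingers":1,"tx":-0.0146,"ty":-0.0262,"tz":-0.0355,"ax":-0.1539,"ay":0.0,"az":0.0}
4 {"fingers":1,"tx":-0.0146,"ty":-0.0067,"tz":-0.0436,"ax":-0.1538,"ay":0.0,"az":0.0}
5 {"fingers":1,"tx":0.0035,"ty":-0.0039,"tz":-0.0521,"ax":-0.1818,"ay":-0.0081,"az":-0.0081}
4 {"fingers":1,"tx":0.0016,"ty":0.0201,"tz":-0.0368,"ax":-0.1454,"ay":-0.0065,"az":-0.0064}
4 {"fingers":1,"tx":0.0003,"ty":0.0342,"tz":-0.0242,"ax":-0.1455,"ay":-0.0064,"az":-0.0064}
end [ 0.5526 -0.1383  0.1903]
-- lower
2 {"fingers":1,"tx":0.0849,"ty":-0.0,"tz":-0.0848,"ax":0.0,"ay":-0.0,"az":-0.0}
1 {"fingers":1,"tx":0.0283,"ty":-0.0,"tz":-0.0283,"ax":0.0,"ay":-0.0,"az":-0.0}
end [ 0.5525 -0.1383  0.0702]
```

Request:
play_rows(
  commands=[
    {"fingers": 1, "tx": -0.1037, "ty": 0, "tz": -0.1037, "ax": 0, "ay": 0, "az": 0},
    {"fingers": 1, "tx": -0.1037, "ty": 0, "tz": -0.1037, "ax": 0, "ay": 0, "az": 0},
    {"fingers": 1, "tx": -0.1037, "ty": 0, "tz": -0.1037, "ax": 0, "ay": 0, "az": 0},
    {"fingers": 1, "tx": -0.1037, "ty": 0, "tz": -0.1037, "ax": 0, "ay": 0, "az": 0},
  ],
)

```text
time_s: 22.62
tcp_pos: [0.5342, 0.0632, 0.1565]
ee_rot: [[-0.695, -0.098, 0.713], [-0.068, 0.995, 0.071], [-0.716, 0.001, -0.698]]
wrist_force: [0.7, -0.8, -0.3]
gripper_width: 0.681
```

Request:
play_rows(
  commands=[
    {"fingers": 1, "tx": -0.0183, "ty": -0.0521, "tz": -0.0179, "ax": -0.1923, "ay": 0, "az": 0},
    {"fingers": 1, "tx": -0.0183, "ty": -0.0521, "tz": -0.0179, "ax": -0.1923, "ay": 0, "az": 0},
    {"fingers": 1, "tx": -0.0183, "ty": -0.0521, "tz": -0.0179, "ax": -0.1923, "ay": 0, "az": 0},
    {"fingers": 1, "tx": -0.0183, "ty": -0.0521, "tz": -0.0179, "ax": -0.1923, "ay": 0, "az": 0},
    {"fingers": 1, "tx": -0.0183, "ty": -0.0521, "tz": -0.0179, "ax": -0.1923, "ay": 0, "az": 0},
  ],
)

```text
time_s: 23.03
tcp_pos: [0.5351, 0.024, 0.1691]
ee_rot: [[-0.704, -0.482, 0.522], [-0.067, 0.777, 0.626], [-0.707, 0.405, -0.579]]
wrist_force: [0.0, -0.3, -1.2]
gripper_width: 0.685
```

Request:
play_rows(
  commands=[
    {"fingers": 1, "tx": -0.0146, "ty": -0.0262, "tz": -0.0355, "ax": -0.1539, "ay": 0, "az": 0},
    {"fingers": 1, "tx": -0.0146, "ty": -0.0262, "tz": -0.0355, "ax": -0.1539, "ay": 0, "az": 0},
    {"fingers": 1, "tx": -0.0146, "ty": -0.0262, "tz": -0.0355, "ax": -0.1539, "ay": 0, "az": 0},
    {"fingers": 1, "tx": -0.0146, "ty": -0.0262, "tz": -0.0355, "ax": -0.1539, "ay": 0, "az": 0},
  ],
)

```text
time_s: 23.37
tcp_pos: [0.5383, -0.0073, 0.1845]
ee_rot: [[-0.704, -0.669, 0.239], [-0.067, 0.397, 0.915], [-0.707, 0.628, -0.324]]
wrist_force: [0.5, -0.3, -2.2]
gripper_width: 0.686
```

Request:
play_rows(
  commands=[
    {"fingers": 1, "tx": -0.0146, "ty": -0.0067, "tz": -0.0436, "ax": -0.1538, "ay": 0, "az": 0},
    {"fingers": 1, "tx": -0.0146, "ty": -0.0067, "tz": -0.0436, "ax": -0.1538, "ay": 0, "az": 0},
    {"fingers": 1, "tx": -0.0146, "ty": -0.0067, "tz": -0.0436, "ax": -0.1538, "ay": 0, "az": 0},
    {"fingers": 1, "tx": -0.0146, "ty": -0.0067, "tz": -0.0436, "ax": -0.1538, "ay": 0, "az": 0},
  ],
)

```text
time_s: 23.7
tcp_pos: [0.5415, -0.0385, 0.1998]
ee_rot: [[-0.704, -0.703, -0.099], [-0.067, -0.074, 0.995], [-0.707, 0.707, 0.005]]
wrist_force: [-0.6, 0.6, -1.3]
gripper_width: 0.689
```

Request:
play_rows(
  commands=[
    {"fingers": 1, "tx": 0.0035, "ty": -0.0039, "tz": -0.0521, "ax": -0.1818, "ay": -0.0081, "az": -0.0081},
    {"fingers": 1, "tx": 0.0035, "ty": -0.0039, "tz": -0.0521, "ax": -0.1818, "ay": -0.0081, "az": -0.0081},
    {"fingers": 1, "tx": 0.0035, "ty": -0.0039, "tz": -0.0521, "ax": -0.1818, "ay": -0.0081, "az": -0.0081},
    {"fingers": 1, "tx": 0.0035, "ty": -0.0039, "tz": -0.0521, "ax": -0.1818, "ay": -0.0081, "az": -0.0081},
    {"fingers": 1, "tx": 0.0035, "ty": -0.0039, "tz": -0.0521, "ax": -0.1818, "ay": -0.0081, "az": -0.0081},
  ],
)

```text
time_s: 24.12
tcp_pos: [0.5454, -0.0772, 0.1957]
ee_rot: [[-0.695, -0.56, -0.452], [-0.035, -0.601, 0.798], [-0.718, 0.57, 0.398]]
wrist_force: [-0.3, 0.7, -0.9]
gripper_width: 0.683
```

Request:
play_rows(
  commands=[
    {"fingers": 1, "tx": 0.0016, "ty": 0.0201, "tz": -0.0368, "ax": -0.1454, "ay": -0.0065, "az": -0.0064},
    {"fingers": 1, "tx": 0.0016, "ty": 0.0201, "tz": -0.0368, "ax": -0.1454, "ay": -0.0065, "az": -0.0064},
    {"fingers": 1, "tx": 0.0016, "ty": 0.0201, "tz": -0.0368, "ax": -0.1454, "ay": -0.0065, "az": -0.0064},
    {"fingers": 1, "tx": 0.0016, "ty": 0.0201, "tz": -0.0368, "ax": -0.1454, "ay": -0.0065, "az": -0.0064},
  ],
)

```text
time_s: 24.45
tcp_pos: [0.5485, -0.1085, 0.1924]
ee_rot: [[-0.697, -0.32, -0.641], [-0.006, -0.892, 0.452], [-0.717, 0.319, 0.62]]
wrist_force: [0.6, 0.7, -1.2]
gripper_width: 0.689
```

Request:
play_rows(
  commands=[
    {"fingers": 1, "tx": 0.0003, "ty": 0.0342, "tz": -0.0242, "ax": -0.1455, "ay": -0.0064, "az": -0.0064},
    {"fingers": 1, "tx": 0.0003, "ty": 0.0342, "tz": -0.0242, "ax": -0.1455, "ay": -0.0064, "az": -0.0064},
    {"fingers": 1, "tx": 0.0003, "ty": 0.0342, "tz": -0.0242, "ax": -0.1455, "ay": -0.0064, "az": -0.0064},
    {"fingers": 1, "tx": 0.0003, "ty": 0.0342, "tz": -0.0242, "ax": -0.1455, "ay": -0.0064, "az": -0.0064},
    {"fingers": 1, "tx": 0.0003, "ty": 0.0342, "tz": -0.0242, "ax": -0.1455, "ay": -0.0064, "az": -0.0064},
  ],
)

```text
time_s: 24.87
tcp_pos: [0.5517, -0.1394, 0.1893]
ee_rot: [[-0.708, -0.023, -0.706], [0.017, -1.0, 0.015], [-0.706, -0.001, 0.708]]
wrist_force: [0.9, -0.6, -1.0]
gripper_width: 0.687
```

Request:
play_rows(
  commands=[
    {"fingers": 1, "tx": 0.03, "ty": 0, "tz": -0.03, "ax": 0, "ay": 0, "az": 0},
    {"fingers": 1, "tx": 0.06, "ty": 0, "tz": -0.06, "ax": 0, "ay": 0, "az": 0},
    {"fingers": 1, "tx": 0.0849, "ty": 0, "tz": -0.0848, "ax": 0, "ay": 0, "az": 0},
    {"fingers": 1, "tx": 0.0849, "ty": 0, "tz": -0.0848, "ax": 0, "ay": 0, "az": 0},
  ],
)

```text
time_s: 25.2
tcp_pos: [0.5487, -0.1384, 0.0947]
ee_rot: [[-0.715, -0.026, -0.699], [0.019, -1.0, 0.018], [-0.699, -0.0, 0.715]]
wrist_force: [-1.1, 0.1, -3.0]
gripper_width: 0.68
```

Request:
play_rows(
  commands=[
    {"fingers": 1, "tx": 0.008, "ty": 0, "tz": -0.008, "ax": 0, "ay": 0, "az": 0},
    {"fingers": 1, "tx": 0.015, "ty": 0, "tz": -0.015, "ax": 0, "ay": 0, "az": 0},
    {"fingers": 1, "tx": 0.021, "ty": 0, "tz": -0.021, "ax": 0, "ay": 0, "az": 0},
    {"fingers": 1, "tx": 0.0255, "ty": 0, "tz": -0.0255, "ax": 0, "ay": 0, "az": 0},
    {"fingers": 1, "tx": 0.0283, "ty": 0, "tz": -0.0283, "ax": 0, "ay": 0, "az": 0},
  ],
)

```text
time_s: 25.62
tcp_pos: [0.5521, -0.1392, 0.0704]
ee_rot: [[-0.706, -0.023, -0.708], [0.016, -1.0, 0.017], [-0.708, 0.0, 0.706]]
wrist_force: [0.2, 0.1, -1.0]
gripper_width: 0.685
```

Request:
play_rows(
  commands=[
    {"fingers": 1, "tx": 0, "ty": 0, "tz": 0, "ax": 0, "ay": 0, "az": 0},
    {"fingers": 1, "tx": 0, "ty": 0, "tz": 0, "ax": 0, "ay": 0, "az": 0},
  ],
)

```text
time_s: 25.78
tcp_pos: [0.552, -0.1393, 0.0706]
ee_rot: [[-0.707, -0.023, -0.707], [0.016, -1.0, 0.017], [-0.707, 0.0, 0.707]]
wrist_force: [0.2, 0.4, -1.2]
gripper_width: 0.685
```

```bash
python3 - <<'E'
from plan import *
err()
p,R=load();a=p-.14*R[:,0]
f=np.array([np.cos(TY),np.sin(TY),0])
fo=np.array([*TRAY,0])+.043*f   # follower front
G=fo+.028*f+[0,0,.008+.056+.002]; print("grip",G)
plan([(a,R,-.75)],vmax=.03);print('--')
plan([(G+[0,0,.11],tool(TY,0),-.4)],vmax=.04,wmax=7);print('--down')
plan([(G+[0,0,.03],tool(TY,0),-.4),(G,tool(TY,0),-.4)],vmax=.04)
E
```

```text
t 25.78 tcp [ 0.552  -0.1393  0.0706] meas-cmd mm [-0.5 -1.   0.4] rot deg [ 0.15  0.02 -0.13] F [ 0.2  0.4 -1.2] w mm 59.6 q [  1.  48.  10.  -2. -97.  88.]
grip [ 0.6402858  -0.14001991  0.066     ]
5 {"fingers":-0.75,"tx":-0.1867,"ty":0.0,"tz":-0.0,"ax":0.0,"ay":0.0,"az":0.0}
end [ 0.6515 -0.1403  0.1693]
--
4 {"fingers":-0.4,"tx":0.0024,"ty":-0.0,"tz":0.0097,"ax":0.0,"ay":0.1428,"az":-0.0}
3 {"fingers":-0.4,"tx":-0.0015,"ty":-0.0,"tz":0.0073,"ax":0.0001,"ay":0.1072,"az":-0.0}
end [ 0.6403 -0.14    0.176 ]
--down
3 {"fingers":-0.4,"tx":0.1067,"ty":-0.0,"tz":0.0,"ax":-0.0,"ay":-0.0,"az":-0.0}
1 {"fingers":-0.4,"tx":0.04,"ty":-0.0,"tz":0.0,"ax":-0.0,"ay":-0.0,"az":-0.0}
end [ 0.6403 -0.14    0.066 ]
```

Request:
play_rows(
  commands=[
    {"fingers": 0.2, "tx": 0, "ty": 0, "tz": 0, "ax": 0, "ay": 0, "az": 0},
    {"fingers": -0.6, "tx": 0, "ty": 0, "tz": 0, "ax": 0, "ay": 0, "az": 0},
    {"fingers": -0.75, "tx": 0, "ty": 0, "tz": 0, "ax": 0, "ay": 0, "az": 0},
    {"fingers": -0.75, "tx": 0, "ty": 0, "tz": 0, "ax": 0, "ay": 0, "az": 0},
  ],
)

```text
time_s: 26.12
tcp_pos: [0.5519, -0.1393, 0.0707]
ee_rot: [[-0.707, -0.023, -0.707], [0.016, -1.0, 0.017], [-0.707, 0.0, 0.707]]
wrist_force: [-0.3, -0.9, -0.2]
gripper_width: 0.821
```

Request:
play_rows(
  commands=[
    {"fingers": -0.75, "tx": -0.01, "ty": 0, "tz": 0, "ax": 0, "ay": 0, "az": 0},
    {"fingers": -0.75, "tx": -0.04, "ty": 0, "tz": 0, "ax": 0, "ay": 0, "az": 0},
    {"fingers": -0.75, "tx": -0.09, "ty": 0, "tz": 0, "ax": 0, "ay": 0, "az": 0},
    {"fingers": -0.75, "tx": -0.14, "ty": 0, "tz": 0, "ax": 0, "ay": 0, "az": 0},
    {"fingers": -0.75, "tx": -0.1867, "ty": 0, "tz": 0, "ax": 0, "ay": 0, "az": 0},
  ],
)

```text
time_s: 26.53
tcp_pos: [0.652, -0.1417, 0.1719]
ee_rot: [[-0.706, -0.023, -0.708], [0.016, -1.0, 0.017], [-0.708, 0.001, 0.706]]
wrist_force: [1.5, -0.5, 0.2]
gripper_width: 0.876
```

Request:
play_rows(
  commands=[
    {"fingers": -0.4, "tx": 0.0024, "ty": 0, "tz": 0.0097, "ax": 0, "ay": 0.1428, "az": 0},
    {"fingers": -0.4, "tx": 0.0024, "ty": 0, "tz": 0.0097, "ax": 0, "ay": 0.1428, "az": 0},
    {"fingers": -0.4, "tx": 0.0024, "ty": 0, "tz": 0.0097, "ax": 0, "ay": 0.1428, "az": 0},
    {"fingers": -0.4, "tx": 0.0024, "ty": 0, "tz": 0.0097, "ax": 0, "ay": 0.1428, "az": 0},
  ],
)

```text
time_s: 26.87
tcp_pos: [0.6454, -0.1417, 0.1753]
ee_rot: [[-0.323, -0.023, -0.946], [0.007, -1.0, 0.022], [-0.947, 0.001, 0.323]]
wrist_force: [-0.5, 0.5, 0.9]
gripper_width: 0.718
```

Request:
play_rows(
  commands=[
    {"fingers": -0.4, "tx": -0.0015, "ty": 0, "tz": 0.0073, "ax": 0.0001, "ay": 0.1072, "az": 0},
    {"fingers": -0.4, "tx": -0.0015, "ty": 0, "tz": 0.0073, "ax": 0.0001, "ay": 0.1072, "az": 0},
    {"fingers": -0.4, "tx": -0.0015, "ty": 0, "tz": 0.0073, "ax": 0.0001, "ay": 0.1072, "az": 0},
    {"fingers": -0.4, "tx": -0.0015, "ty": 0, "tz": 0.0073, "ax": 0.0001, "ay": 0.1072, "az": 0},
  ],
)

```text
time_s: 27.2
tcp_pos: [0.6369, -0.1413, 0.1787]
ee_rot: [[0.003, -0.024, -1.0], [0.0, -1.0, 0.024], [-1.0, -0.0, -0.003]]
wrist_force: [-0.8, -0.4, 0.1]
gripper_width: 0.7
```

```bash
python3 - <<'E'
from plan import *; import cv2
err()
from station import viewer
p=viewer.capture("side");w=viewer.capture("wrist")
cv2.imwrite("pics/s6.png",np.hstack([cv2.resize(p["image"][170:310,240:400,::-1],(440,385)),cv2.resize(w["image"][:,:,::-1],(360,225)).copy() if 0 else cv2.copyMakeBorder(cv2.resize(w["image"][:,:,::-1],(360,225)),0,160,0,0,0)]))
E
```

```text
t 27.2 tcp [ 0.6369 -0.1413  0.1787] meas-cmd mm [ -3.4  -1.3 112.7] rot deg [ 0.21  0.15 -0.01] F [-0.8 -0.4  0.1] w mm 60.9 q [  2.  27.  -1.  -0. -62.  87.]
```

View pics/s6.png

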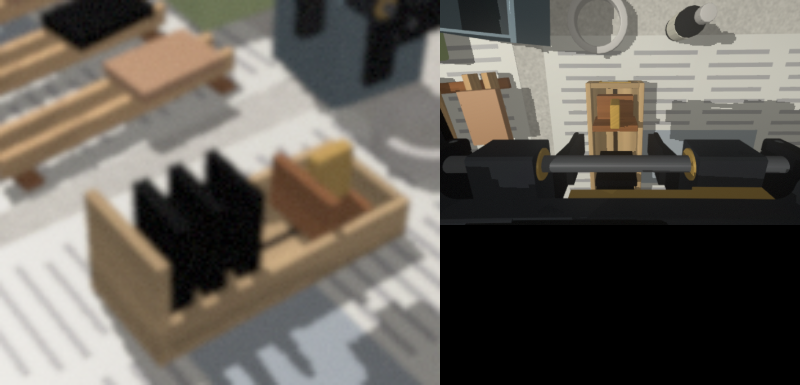

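All three tiles stand upright with gaps between them. Now I grip the fin.

Request:
play_rows(
  commands=[
    {"fingers": -0.4, "tx": 0.05, "ty": 0, "tz": 0, "ax": 0, "ay": 0, "az": 0},
    {"fingers": -0.4, "tx": 0.1067, "ty": 0, "tz": 0, "ax": 0, "ay": 0, "az": 0},
    {"fingers": -0.4, "tx": 0.1067, "ty": 0, "tz": 0, "ax": 0, "ay": 0, "az": 0},
  ],
)

```text
time_s: 27.55
tcp_pos: [0.6352, -0.1406, 0.0871]
ee_rot: [[-0.018, -0.026, -1.0], [0.002, -1.0, 0.026], [-1.0, -0.002, 0.018]]
wrist_force: [-2.0, 1.0, -2.7]
gripper_width: 0.7
```

Request:
play_rows(
  commands=[
    {"fingers": -0.4, "tx": 0.014, "ty": 0, "tz": 0, "ax": 0, "ay": 0, "az": 0},
    {"fingers": -0.4, "tx": 0.028, "ty": 0, "tz": 0, "ax": 0, "ay": 0, "az": 0},
    {"fingers": -0.4, "tx": 0.04, "ty": 0, "tz": 0, "ax": 0, "ay": 0, "az": 0},
    {"fingers": -0.4, "tx": 0.04, "ty": 0, "tz": 0, "ax": 0, "ay": 0, "az": 0},
    {"fingers": -0.4, "tx": 0.04, "ty": 0, "tz": 0, "ax": 0, "ay": 0, "az": 0},
  ],
)

```text
time_s: 27.97
tcp_pos: [0.6401, -0.1413, 0.0665]
ee_rot: [[0.0, -0.023, -1.0], [-0.0, -1.0, 0.023], [-1.0, 0.0, -0.0]]
wrist_force: [0.1, -0.8, 0.2]
gripper_width: 0.699
```

Request:
play_rows(
  commands=[
    {"fingers": 1, "tx": 0, "ty": 0, "tz": 0, "ax": 0, "ay": 0, "az": 0},
    {"fingers": 1, "tx": 0, "ty": 0, "tz": 0, "ax": 0, "ay": 0, "az": 0},
    {"fingers": 1, "tx": 0, "ty": 0, "tz": 0, "ax": 0, "ay": 0, "az": 0},
    {"fingers": 1, "tx": 0, "ty": 0, "tz": 0, "ax": 0, "ay": 0, "az": 0},
    {"fingers": 1, "tx": 0, "ty": 0, "tz": 0, "ax": 0, "ay": 0, "az": 0},
  ],
)

```text
time_s: 28.38
tcp_pos: [0.6398, -0.1413, 0.0664]
ee_rot: [[0.0, -0.024, -1.0], [-0.0, -1.0, 0.024], [-1.0, 0.0, -0.0]]
wrist_force: [-0.5, -0.4, 0.2]
gripper_width: 0.409
```

Request:
play_rows(
  commands=[
    {"fingers": 1, "tx": 0, "ty": 0, "tz": 0, "ax": 0, "ay": 0, "az": 0},
    {"fingers": 1, "tx": 0, "ty": 0, "tz": 0, "ax": 0, "ay": 0, "az": 0},
    {"fingers": 1, "tx": 0, "ty": 0, "tz": 0, "ax": 0, "ay": 0, "az": 0},
    {"fingers": 1, "tx": 0, "ty": 0, "tz": 0, "ax": 0, "ay": 0, "az": 0},
  ],
)

```text
time_s: 28.72
tcp_pos: [0.6397, -0.14, 0.066]
ee_rot: [[0.0, -0.023, -1.0], [0.001, -1.0, 0.023], [-1.0, -0.001, 0.0]]
wrist_force: [-0.2, 5.2, 1.6]
gripper_width: 0.157
```

```bash
python3 -c "
from plan import *
err()"
```

```text
t 28.72 tcp [ 0.6397 -0.14    0.066 ] meas-cmd mm [-0.6  0.1  0. ] rot deg [ 0.17 -0.   -0.08] F [-0.2  5.2  1.6] w mm 13.7 q [  2.  34.  -7.  -0. -49.  87.]
```

Request:
play_rows(
  commands=[
    {"fingers": 1, "tx": 0, "ty": 0, "tz": 0.012, "ax": 0, "ay": 0, "az": 0},
    {"fingers": 1, "tx": 0, "ty": 0, "tz": 0.024, "ax": 0, "ay": 0, "az": 0},
    {"fingers": 1, "tx": 0, "ty": 0, "tz": 0.036, "ax": 0, "ay": 0, "az": 0},
    {"fingers": 1, "tx": 0, "ty": 0, "tz": 0.048, "ax": 0, "ay": 0, "az": 0},
    {"fingers": 1, "tx": 0, "ty": 0, "tz": 0.06, "ax": 0, "ay": 0, "az": 0},
  ],
)

```text
time_s: 29.13
tcp_pos: [0.5955, -0.1392, 0.066]
ee_rot: [[0.003, -0.023, -1.0], [0.001, -1.0, 0.023], [-1.0, -0.001, -0.003]]
wrist_force: [2.5, 3.7, -1.2]
gripper_width: 0.161
```

Request:
play_rows(
  commands=[
    {"fingers": 1, "tx": 0, "ty": 0, "tz": 0.004, "ax": 0, "ay": 0, "az": 0},
    {"fingers": 1, "tx": 0, "ty": 0, "tz": 0.008, "ax": 0, "ay": 0, "az": 0},
    {"fingers": 1, "tx": 0, "ty": 0, "tz": 0.012, "ax": 0, "ay": 0, "az": 0},
    {"fingers": 1, "tx": 0, "ty": 0, "tz": 0.016, "ax": 0, "ay": 0, "az": 0},
    {"fingers": 1, "tx": 0, "ty": 0, "tz": 0.02, "ax": 0, "ay": 0, "az": 0},
  ],
)

```text
time_s: 29.55
tcp_pos: [0.5807, -0.139, 0.066]
ee_rot: [[0.002, -0.023, -1.0], [0.001, -1.0, 0.023], [-1.0, -0.001, -0.002]]
wrist_force: [2.9, 4.3, -2.5]
gripper_width: 0.159
```

Request:
play_rows(
  commands=[
    {"fingers": 1, "tx": 0, "ty": 0, "tz": 0.004, "ax": 0, "ay": 0, "az": 0},
    {"fingers": 1, "tx": 0, "ty": 0, "tz": 0.008, "ax": 0, "ay": 0, "az": 0},
    {"fingers": 1, "tx": 0, "ty": 0, "tz": 0.012, "ax": 0, "ay": 0, "az": 0},
    {"fingers": 1, "tx": 0, "ty": 0, "tz": 0.016, "ax": 0, "ay": 0, "az": 0},
    {"fingers": 1, "tx": 0, "ty": 0, "tz": 0.02, "ax": 0, "ay": 0, "az": 0},
  ],
)

```text
time_s: 29.97
tcp_pos: [0.566, -0.1387, 0.066]
ee_rot: [[0.003, -0.023, -1.0], [0.001, -1.0, 0.023], [-1.0, -0.001, -0.003]]
wrist_force: [3.4, 4.5, -3.2]
gripper_width: 0.155
```

```bash
python3 - <<'E'
from plan import *; import cv2
err()
from station import viewer
p=viewer.capture("side")
cv2.imwrite("pics/s7.png",cv2.resize(p["image"][170:310,240:400,::-1],(640,560)))
E
```

```text
t 29.97 tcp [ 0.566  -0.1387  0.066 ] meas-cmd mm [-74.3   1.4   0. ] rot deg [ 0.15  0.16 -0.04] F [ 3.4  4.5 -3.2] w mm 13.5 q [  2.  28. -18.  -0. -44.  87.]
```

View pics/s7.png

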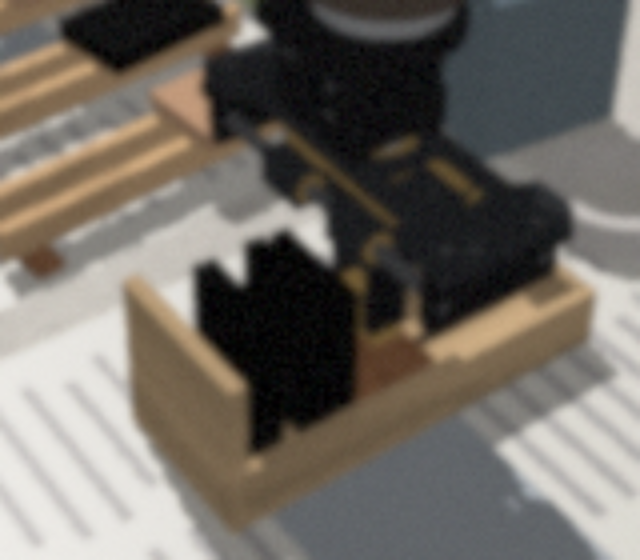

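Tiles 3 and 2 have closed up, upright. I continue slowly.

Request:
play_rows(
  commands=[
    {"fingers": 1, "tx": 0, "ty": 0, "tz": 0.004, "ax": 0, "ay": 0, "az": 0},
    {"fingers": 1, "tx": 0, "ty": 0, "tz": 0.008, "ax": 0, "ay": 0, "az": 0},
    {"fingers": 1, "tx": 0, "ty": 0, "tz": 0.012, "ax": 0, "ay": 0, "az": 0},
    {"fingers": 1, "tx": 0, "ty": 0, "tz": 0.016, "ax": 0, "ay": 0, "az": 0},
    {"fingers": 1, "tx": 0, "ty": 0, "tz": 0.02, "ax": 0, "ay": 0, "az": 0},
  ],
)

```text
time_s: 30.43
tcp_pos: [0.5512, -0.1384, 0.066]
ee_rot: [[0.003, -0.023, -1.0], [0.0, -1.0, 0.023], [-1.0, -0.001, -0.003]]
wrist_force: [4.0, 4.1, -3.6]
gripper_width: 0.155
```

Request:
play_rows(
  commands=[
    {"fingers": 1, "tx": 0, "ty": 0, "tz": 0.004, "ax": 0, "ay": 0, "az": 0},
    {"fingers": 1, "tx": 0, "ty": 0, "tz": 0.008, "ax": 0, "ay": 0, "az": 0},
    {"fingers": 1, "tx": 0, "ty": 0, "tz": 0.011, "ax": 0, "ay": 0, "az": 0},
    {"fingers": 1, "tx": 0, "ty": 0, "tz": 0.014, "ax": 0, "ay": 0, "az": 0},
    {"fingers": 1, "tx": 0, "ty": 0, "tz": 0.016, "ax": 0, "ay": 0, "az": 0},
  ],
)

```text
time_s: 30.85
tcp_pos: [0.5394, -0.1382, 0.066]
ee_rot: [[0.004, -0.023, -1.0], [0.0, -1.0, 0.023], [-1.0, -0.0, -0.004]]
wrist_force: [5.1, 4.5, -3.9]
gripper_width: 0.156
```

Request:
play_rows(
  commands=[
    {"fingers": 1, "tx": 0, "ty": 0, "tz": 0.001, "ax": 0, "ay": 0, "az": 0},
    {"fingers": 1, "tx": 0, "ty": 0, "tz": 0.002, "ax": 0, "ay": 0, "az": 0},
    {"fingers": 1, "tx": 0, "ty": 0, "tz": 0.003, "ax": 0, "ay": 0, "az": 0},
  ],
)

```text
time_s: 31.1
tcp_pos: [0.5374, -0.1382, 0.066]
ee_rot: [[0.004, -0.023, -1.0], [0.0, -1.0, 0.023], [-1.0, -0.0, -0.004]]
wrist_force: [5.2, 4.8, -4.4]
gripper_width: 0.158
```

Request:
play_rows(
  commands=[
    {"fingers": 1, "tx": 0, "ty": 0, "tz": 0.0015, "ax": 0, "ay": 0, "az": 0},
    {"fingers": 1, "tx": 0, "ty": 0, "tz": 0.003, "ax": 0, "ay": 0, "az": 0},
    {"fingers": 1, "tx": 0, "ty": 0, "tz": 0.004, "ax": 0, "ay": 0, "az": 0},
  ],
)

```text
time_s: 31.35
tcp_pos: [0.5343, -0.1381, 0.066]
ee_rot: [[0.004, -0.023, -1.0], [0.0, -1.0, 0.023], [-1.0, -0.0, -0.004]]
wrist_force: [3.4, 4.0, -4.6]
gripper_width: 0.157
```

Request:
play_rows(
  commands=[
    {"fingers": 1, "tx": 0, "ty": 0, "tz": 0.001, "ax": 0, "ay": 0, "az": 0},
    {"fingers": 1, "tx": 0, "ty": 0, "tz": 0.002, "ax": 0, "ay": 0, "az": 0},
  ],
)

```text
time_s: 31.52
tcp_pos: [0.5329, -0.1381, 0.066]
ee_rot: [[0.004, -0.023, -1.0], [0.0, -1.0, 0.023], [-1.0, -0.0, -0.004]]
wrist_force: [5.5, 4.4, -4.6]
gripper_width: 0.161
```

Request:
play_rows(
  commands=[
    {"fingers": 1, "tx": 0, "ty": 0, "tz": 0.001, "ax": 0, "ay": 0, "az": 0},
    {"fingers": 1, "tx": 0, "ty": 0, "tz": 0.001, "ax": 0, "ay": 0, "az": 0},
  ],
)

```text
time_s: 31.68
tcp_pos: [0.5319, -0.1381, 0.066]
ee_rot: [[0.004, -0.023, -1.0], [0.0, -1.0, 0.023], [-1.0, -0.0, -0.004]]
wrist_force: [4.3, 3.8, -3.5]
gripper_width: 0.154
```

Request:
play_rows(
  commands=[
    {"fingers": 1, "tx": 0, "ty": 0, "tz": 0.001, "ax": 0, "ay": 0, "az": 0},
    {"fingers": 1, "tx": 0, "ty": 0, "tz": 0.001, "ax": 0, "ay": 0, "az": 0},
  ],
)

```text
time_s: 31.85
tcp_pos: [0.5313, -0.1381, 0.066]
ee_rot: [[0.004, -0.023, -1.0], [0.0, -1.0, 0.023], [-1.0, -0.0, -0.004]]
wrist_force: [4.4, 4.2, -4.0]
gripper_width: 0.161
```

Request:
play_rows(
  commands=[
    {"fingers": 1, "tx": 0, "ty": 0, "tz": 0.001, "ax": 0, "ay": 0, "az": 0},
    {"fingers": 1, "tx": 0, "ty": 0, "tz": 0.001, "ax": 0, "ay": 0, "az": 0},
  ],
)

```text
time_s: 32.02
tcp_pos: [0.5305, -0.1381, 0.066]
ee_rot: [[0.004, -0.023, -1.0], [0.0, -1.0, 0.023], [-1.0, -0.0, -0.004]]
wrist_force: [4.9, 4.0, -5.0]
gripper_width: 0.158
```

Request:
play_rows(
  commands=[
    {"fingers": 1, "tx": 0, "ty": 0, "tz": 0.001, "ax": 0, "ay": 0, "az": 0},
    {"fingers": 1, "tx": 0, "ty": 0, "tz": 0.001, "ax": 0, "ay": 0, "az": 0},
  ],
)

```text
time_s: 32.18
tcp_pos: [0.5298, -0.1381, 0.066]
ee_rot: [[0.004, -0.023, -1.0], [0.0, -1.0, 0.023], [-1.0, -0.0, -0.004]]
wrist_force: [4.3, 3.6, -4.3]
gripper_width: 0.159
```

Request:
play_rows(
  commands=[
    {"fingers": 1, "tx": 0, "ty": 0, "tz": 0.001, "ax": 0, "ay": 0, "az": 0},
    {"fingers": 1, "tx": 0, "ty": 0, "tz": 0.001, "ax": 0, "ay": 0, "az": 0},
  ],
)

```text
time_s: 32.35
tcp_pos: [0.529, -0.1381, 0.066]
ee_rot: [[0.004, -0.023, -1.0], [0.0, -1.0, 0.023], [-1.0, -0.0, -0.004]]
wrist_force: [4.7, 4.5, -4.1]
gripper_width: 0.155
```

Request:
play_rows(
  commands=[
    {"fingers": 1, "tx": 0, "ty": 0, "tz": 0.001, "ax": 0, "ay": 0, "az": 0},
    {"fingers": 1, "tx": 0, "ty": 0, "tz": 0.001, "ax": 0, "ay": 0, "az": 0},
  ],
)

```text
time_s: 32.52
tcp_pos: [0.5283, -0.138, 0.066]
ee_rot: [[0.004, -0.023, -1.0], [0.0, -1.0, 0.023], [-1.0, -0.0, -0.004]]
wrist_force: [3.9, 4.1, -4.7]
gripper_width: 0.158
```

```bash
python3 - <<'E'
from plan import *; import cv2
err()
from station import viewer
p=viewer.capture("side")
cv2.imwrite("pics/s8.png",cv2.resize(p["image"][210:310,250:370,::-1],(720,600),interpolation=cv2.INTER_CUBIC))
E
```

```text
t 32.52 tcp [ 0.5283 -0.138   0.066 ] meas-cmd mm [-112.1    2.     0. ] rot deg [ 0.15  0.21 -0.02] F [ 3.9  4.1 -4.7] w mm 13.8 q [  2.  25. -23.  -0. -41.  86.]
```

View pics/s8.png

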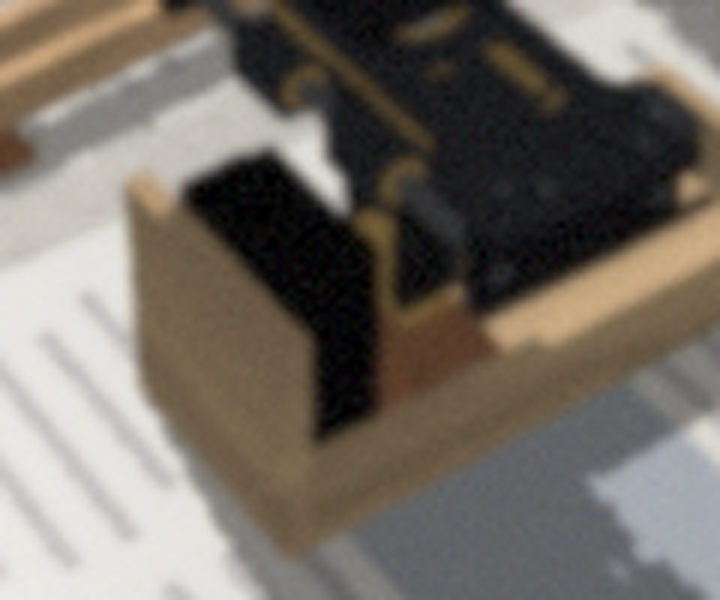

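The tiles are face to face and close to the wall, and the force is still only sliding friction. I keep going in 0.75 mm steps.

Request:
play_rows(
  commands=[
    {"fingers": 1, "tx": 0, "ty": 0, "tz": 0.001, "ax": 0, "ay": 0, "az": 0},
    {"fingers": 1, "tx": 0, "ty": 0, "tz": 0.001, "ax": 0, "ay": 0, "az": 0},
  ],
)

```text
time_s: 32.73
tcp_pos: [0.5278, -0.138, 0.066]
ee_rot: [[0.004, -0.023, -1.0], [0.0, -1.0, 0.023], [-1.0, -0.0, -0.004]]
wrist_force: [5.3, 3.8, -5.7]
gripper_width: 0.159
```

Request:
play_rows(
  commands=[
    {"fingers": 1, "tx": 0, "ty": 0, "tz": 0.001, "ax": 0, "ay": 0, "az": 0},
    {"fingers": 1, "tx": 0, "ty": 0, "tz": 0.001, "ax": 0, "ay": 0, "az": 0},
  ],
)

```text
time_s: 32.9
tcp_pos: [0.5277, -0.138, 0.066]
ee_rot: [[0.006, -0.023, -1.0], [0.0, -1.0, 0.023], [-1.0, -0.0, -0.006]]
wrist_force: [6.4, 2.8, -6.7]
gripper_width: 0.156
```

Request:
play_rows(
  commands=[
    {"fingers": 1, "tx": 0, "ty": 0, "tz": 0.001, "ax": 0, "ay": 0, "az": 0},
    {"fingers": 1, "tx": 0, "ty": 0, "tz": 0.001, "ax": 0, "ay": 0, "az": 0},
  ],
)

```text
time_s: 33.07
tcp_pos: [0.5277, -0.138, 0.066]
ee_rot: [[0.007, -0.022, -1.0], [0.0, -1.0, 0.022], [-1.0, -0.0, -0.007]]
wrist_force: [8.6, 3.2, -7.4]
gripper_width: 0.155
```

Request:
play_rows(
  commands=[
    {"fingers": 1, "tx": 0, "ty": 0, "tz": 0.001, "ax": 0, "ay": 0, "az": 0},
    {"fingers": 1, "tx": 0, "ty": 0, "tz": 0.001, "ax": 0, "ay": 0, "az": 0},
  ],
)

```text
time_s: 33.23
tcp_pos: [0.5276, -0.138, 0.066]
ee_rot: [[0.009, -0.022, -1.0], [0.0, -1.0, 0.022], [-1.0, -0.0, -0.009]]
wrist_force: [9.4, 3.4, -9.5]
gripper_width: 0.157
```

The row is against the wall: position has stopped and force is rising to 9 N. I relax slightly, open and lift off.

Request:
play_rows(
  commands=[
    {"fingers": 1, "tx": 0, "ty": 0, "tz": -0.002, "ax": 0, "ay": 0, "az": 0},
    {"fingers": 1, "tx": 0, "ty": 0, "tz": -0.003, "ax": 0, "ay": 0, "az": 0},
  ],
)

```text
time_s: 33.4
tcp_pos: [0.5277, -0.138, 0.066]
ee_rot: [[0.004, -0.023, -1.0], [0.0, -1.0, 0.023], [-1.0, -0.0, -0.004]]
wrist_force: [2.9, 4.4, -3.0]
gripper_width: 0.158
```

Request:
play_rows(
  commands=[
    {"fingers": -0.3, "tx": 0, "ty": 0, "tz": 0, "ax": 0, "ay": 0, "az": 0},
    {"fingers": -0.3, "tx": 0, "ty": 0, "tz": 0, "ax": 0, "ay": 0, "az": 0},
    {"fingers": -0.3, "tx": 0, "ty": 0, "tz": 0, "ax": 0, "ay": 0, "az": 0},
    {"fingers": -0.3, "tx": 0, "ty": 0, "tz": 0, "ax": 0, "ay": 0, "az": 0},
    {"fingers": -0.3, "tx": 0, "ty": 0, "tz": 0, "ax": 0, "ay": 0, "az": 0},
  ],
)

```text
time_s: 33.82
tcp_pos: [0.5252, -0.1389, 0.066]
ee_rot: [[-0.001, -0.024, -1.0], [-0.0, -1.0, 0.024], [-1.0, 0.0, 0.001]]
wrist_force: [1.1, -0.8, 0.4]
gripper_width: 0.455
```

Request:
play_rows(
  commands=[
    {"fingers": -0.3, "tx": -0.02, "ty": 0, "tz": 0, "ax": 0, "ay": 0, "az": 0},
    {"fingers": -0.3, "tx": -0.06, "ty": 0, "tz": 0, "ax": 0, "ay": 0, "az": 0},
    {"fingers": -0.3, "tx": -0.1, "ty": 0, "tz": 0, "ax": 0, "ay": 0, "az": 0},
    {"fingers": -0.3, "tx": -0.14, "ty": 0, "tz": 0, "ax": 0, "ay": 0, "az": 0},
    {"fingers": -0.3, "tx": -0.18, "ty": 0, "tz": 0, "ax": 0, "ay": 0, "az": 0},
  ],
)

```text
time_s: 34.23
tcp_pos: [0.5251, -0.1388, 0.2024]
ee_rot: [[-0.001, -0.024, -1.0], [-0.0, -1.0, 0.024], [-1.0, 0.0, 0.001]]
wrist_force: [0.4, 0.3, -0.3]
gripper_width: 0.644
```

Request:
play_rows(
  commands=[
    {"fingers": -0.3, "tx": 0, "ty": -0.2, "tz": 0, "ax": 0, "ay": 0, "az": 0},
    {"fingers": -0.3, "tx": 0, "ty": -0.2, "tz": 0, "ax": 0, "ay": 0, "az": 0},
    {"fingers": -0.3, "tx": 0, "ty": -0.2, "tz": 0, "ax": 0, "ay": 0, "az": 0},
    {"fingers": -0.3, "tx": 0, "ty": -0.2, "tz": 0, "ax": 0, "ay": 0, "az": 0},
    {"fingers": -0.3, "tx": 0, "ty": -0.2, "tz": 0, "ax": 0, "ay": 0, "az": 0},
  ],
)

```text
time_s: 34.65
tcp_pos: [0.5293, 0.0149, 0.2013]
ee_rot: [[0.001, -0.019, -1.0], [0.0, -1.0, 0.019], [-1.0, -0.0, -0.001]]
wrist_force: [-0.3, -0.3, 0.8]
gripper_width: 0.649
```

Request:
play_rows(
  commands=[
    {"fingers": -0.3, "tx": 0, "ty": -0.2, "tz": 0.05, "ax": 0, "ay": 0, "az": 0},
    {"fingers": -0.3, "tx": 0, "ty": -0.2, "tz": 0.05, "ax": 0, "ay": 0, "az": 0},
    {"fingers": -0.3, "tx": 0, "ty": -0.2, "tz": 0.05, "ax": 0, "ay": 0, "az": 0},
    {"fingers": -0.3, "tx": 0, "ty": -0.2, "tz": 0.05, "ax": 0, "ay": 0, "az": 0},
    {"fingers": -0.3, "tx": 0, "ty": -0.2, "tz": 0.05, "ax": 0, "ay": 0, "az": 0},
  ],
)

```text
time_s: 35.07
tcp_pos: [0.4947, 0.1657, 0.2012]
ee_rot: [[0.001, -0.019, -1.0], [0.001, -1.0, 0.019], [-1.0, -0.001, -0.001]]
wrist_force: [0.2, -0.6, 1.4]
gripper_width: 0.649
```

```bash
python3 - <<'E'
from plan import *; import cv2, pickle
from fit import *
err()
from station import viewer,spotter
old=pickle.load(open("cams.pkl","rb"))
cams={v:viewer.capture(v) for v in("top","side")}
p=np.array([.5693,-.1386,3.1217])
for v in cams:
    g=spotter.silhouettes("follower",cams[v])[0]["region"]
    b=sorted(((render([q+[s,0,0] for q in M["follower"]],p,.008,cams[v])^g).sum(),s) for s in np.arange(.04,.09,.001))[:3]
    print(v,[(int(x),round(float(y),3)) for x,y in b])
d=cv2.absdiff(cams["side"]["image"],old["side"]["image"]).max(2)
a=cams["side"]["image"][:,:,::-1]; t=cams["top"]["image"][:,:,::-1]
cv2.imwrite("pics/s9.png",np.hstack([cv2.resize(a[130:310,180:460],(467,300)),cv2.resize(t[80:340,140:480],(393,300))])[:,:800] if 0 else np.hstack([cv2.resize(a[200:310,240:380],(440,346)),cv2.resize(t[150:350,140:440],(360,346))]))
for n in ("raw_a","tub","tape","paint","tissues","tile_a"):
    f=lambda c:[np.round(d["uv"]).astype(int).tolist() for d in spotter.find_in(n,c) if d["score"]>.4]
    print(n,f(cams["top"]))
E
```

```text
t 35.07 tcp [0.4947 0.1657 0.2012] meas-cmd mm [-145.6  305.8  135.2] rot deg [-0.08  0.03 -0.04] F [ 0.2 -0.6  1.4] w mm 56.4 q [ 36.  14. -17.  -0. -58.  53.]
top [(441, 0.07), (461, 0.071), (464, 0.069)]
side [(597, 0.056), (600, 0.052), (607, 0.049)]
raw_a [[176, 191], [279, 206]]
tub [[327, 124]]
tape [[379, 256], [399, 152]]
paint [[449, 174]]
tissues [[226, 126]]
tile_a [[228, 198], [373, 319], [371, 313], [378, 302]]
```

View pics/s9.png

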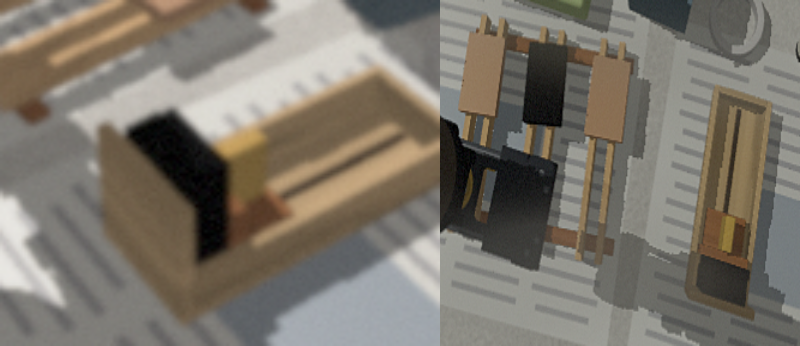

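```bash
python3 -c "
from station import job
print(job.finish_job())"
```

```text
the job is handed in; nothing more can be done
None
```

I packed the three near-row black tiles upright in the tray, pushed the follower up against them, and handed the job in at about 35 s of the 72 s limit; it reported no verdict.

**How it was done:** I gripped each tile across its width with the tool tilted back 45°, then turned it 180° about the tool axis to stand it up. I set the three down with gaps between them and gripped the follower's fin to slide the row against the tall wall. I stopped when the follower no longer moved and the push had risen from about 4–5 N to about 9.4 N. I then eased off, opened the gripper and lifted clear.

**Last checks:**
- **Row:** in the final pictures the three tiles stand upright, face to face, between the tall wall and the follower, and the arm touches nothing.
- **Follower position:** the gripper pose when it stopped puts its front face about 36 mm from the wall. That is about x = 0.069 m in the tray, above all the limits.
- **Other things:** the fourth black tile, both unpainted tiles, the tub, tape, bottle and tissues still appear where they began.

**Checks that disagreed:**
- **Follower fit:** the top-view silhouette fit gave x = 0.070 m, agreeing with the gripper. The side-view fit gave about 0.05 m, but much of the follower is hidden there, so I discounted it.
- **Tape:** the detector also reported a false second roll of tape, located on the tray.
- **First attempt:** tilting the tool forward ran into joint limits near the rack, and I backed out without touching anything.

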